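Air the new plaques in the propped chest

ROBOT

A 6-joint arm with a two-finger parallel gripper is mounted at the origin on the work surface. World frame = base frame: x ahead of the robot, y to its left, z up, the work surface at z = 0. Lengths are in m, angles in rad, forces in N, time in s.
With the tool pointing down it reaches from about 0.275 to 0.85 m from the base axis. Payload 5.2 kg.
Tool frame: the origin (TCP) lies on the centre line of the jaws, within the pads' length; the fingertips stand 8 mm ahead of it and the grasp point (between the pads) lies 11 mm behind it; z points along the fingers, x is the direction in which the jaws open and shut, and the axes are right-handed (so a half turn about z gives the same grasp; the last joint's range is limited). The gripper opens to 85 mm and grips with 20 to 120 N. Pads are 22 mm wide; open, the fingers measure 114 mm over their backs; the gripper's body (76 mm by 85 mm) begins 54 mm behind the grasp point. The pads swing forward as they close: fully open they stand 13 mm farther back than shut.
Start: joints at [0.912, 0.259, 1.535, -0, 1.348, -0.203], TCP at [0.242, 0.494, 0.239] pointing down, gripper open.
Joint ranges: [-3.14, 3.14], [-0.91, 2.08], [0.19, 2.58], [-1.22, 4.36], [0.22, 2.71], [-3.12, 3.12]. Speed limits (rad/s): [2.57, 2.57, 3.14, 3.14, 3.14, 3.14].

INTERFACE

Orientations are given as a unit quaternion [x, y, z, w].
In Python, from workcell import arm, eoat, viewer, job gives the robot as it stands. Calls block until the motion is done:
- arm.move_pose(position, orientation): joint-space move of the TCP to a pose.
- arm.move_linear(position, ori=None, vel=0.15, f_stop=None): straight line of the TCP; ori=None keeps the orientation; vel is the mean speed in m/s. With f_stop (N) it stops when the force on the tool has changed by that much, and returns True; else False.
- arm.set_joints(angles): joint-space move.
- eoat.open_jaws() and eoat.gripper_close(grip_force=None): open the fingers fully, or close them until they stop; grip_force is the grip in N (None keeps the last).
- arm.wait(seconds).
- arm.inverse_kinematics(position, orientation): joint angles nearest the present ones, or None.
- viewer.get_image(name): name is "scene" or "top" or "wrist"; returns the picture (384x512x3 uint8, blue, green, red); there is no depth.
- viewer.get_calibration(name): a dict with "intrinsics" (3x3 intrinsics, pixels), "R" (3x3) and "t" (3): a world point X has camera coordinates R X + t. Camera axes: x right, y down, z forward; pixel columns grow to the right and rows downward; lengths in m; the calibration is good to about 2 mm. A picture is of the moment at which its call begins: read the wrist's pose just before it. get_calibration takes no time and is no camera call; for the wrist camera it gives the pose at the moment of the call.
A pose or a line that the arm cannot do raises arm.Unreachable and nothing moves.
- job.close_job(): hands the job in, once; it reports no verdict.
Readings, each from a call of its own:
- arm.current_t(): time.
- arm.current_joints(): joint angles.
- arm.current_qd(): joint speeds.
- arm.current_effort(): joint torques, N m.
- arm.current_ee_pos(): TCP position.
- arm.current_tool_rot(): TCP orientation.
- arm.current_contact_force(): force on the tool from outside, world axes, zero at the start.
- arm.current_moment(): the same for the moment, N m.
- arm.current_gripper_width(): finger opening in m.
Only numpy, scipy, OpenCV 4.12 (cv2) and the standard library are available. Lean on these libraries where they do the work, as an engineer would, in place of code of your own. Each camera call takes 0.05 s, during which the arm holds its last target.

TASK

Lift the chest's lid, swing its prop rod up out of the clip and let the lid down on it so that the rod's tip sits in the slot and alone holds the lid open. Then take every plaque on the table and stand it upright on a thin edge on the felt of the bay that the tin leaves free, with a clear gap between neighbours. Leave the tin in its bay and do not knock over the varnish bottle.

Things in the scene. Friction and masses are not known exactly. Their poses are not given: they have to be found in the camera images.
- chest: shallow wooden airing chest fixed to the table, 190 x 244 mm outside, 50 mm high, walls and floor 8 mm thick; a full-height 8 mm divider along its x makes two bays side by side, each 174 (x) by 110 mm (y) inside, centred at y = +59 and -59 mm. Origin: centre of its underside. +x: the hinge side (away from the robot), +y its left, z up. The shut lid covers it
- lid_axis (a point): point on the lid's hinge line, which runs along the chest's y axis over the far rim: at chest (95, 0, 50) mm. Axes as the chest's
- lid (a joint): lid angle in rad: 0 shut (free edge towards the robot), 1.57 upright, stop at 1.65. A 190 x 240 x 12 mm board, 0.7 kg, on a stiff hinge: let go above about 1.45 rad it stays, below that it sinks shut unless the rod holds it; about 5 N at the handle lift it. On the rod seated in its slot it rests at about 1.26 to 1.32 rad
- lid_handle (a point): middle of the lid's bar handle: a round steel bar 12 mm thick, 130 mm long, along the chest's y, on end posts 120 mm apart, 29 mm clear of the lid's outer face. It lies 178 mm from the hinge line along the lid and 47 mm above the lid's underside (level with the hinge line when shut). Its x points along the lid to the hinge, z away from the outer face
- lid_slot (a point): middle of the slot's roof in the steel bracket on the lid's right (-y) edge: the slot opens on the underside between two ribs 24 mm apart along the lid, runs along y (30 mm), about 13 mm deep. It lies 110 mm from the hinge line along the lid, 11 mm above the underside, at chest y = -132 mm. Axes as the lid handle's
- rod (a joint): angle of the prop rod in rad: 0 lying level in its open clip along the chest's right (-y) side, pointing to the chest's +x; grows as its free end swings up; stop at 1.4. Stiff pivot: it stays where it is left (about 2 N at the pin move it; the clip adds nothing). With its tip in the middle of the slot it reads about 0.71
- rod_pivot (a point): the rod's pivot, near the chest's front right corner: at chest (-70, -133, 38) mm; the pivot line runs along the chest's y
- rod_pin (a point): grip point on the rod's round black pin, 12 mm thick, which sticks out 70 mm sideways (chest -y) from the rod; this point lies 135 mm from the pivot along the rod and 51 mm out from the rod. Its x points along the rod to the tip
- rod_tip (a point): centre of the rod's round tip, 185 mm from the pivot; the rod is 9 mm thick
- felt: grey felt, 168 x 104 x 3 mm, lining the floor of the free bay (either the left or the right one, never the one with the tin), so its position tells which bay is free. Origin: centre of its underside, on the chest's floor; axes parallel to the chest's
- tin: flat round wax tin, 72 mm across, 30 mm high, 0.18 kg, standing in the other bay. Origin: centre of its underside
- plaque1: rectangular wooden plaque 90 x 60 x 20 mm (x, y, z), about 85 g, may be absent; starts lying flat on the table to the robot's right. Origin: centre of its underside as it lies
- plaque1_mid (a point): centre of plaque1; axes as the plaque's
- plaque2: rectangular wooden plaque 90 x 60 x 20 mm (x, y, z), about 85 g, may be absent; starts lying flat on the table to the robot's right. Origin: centre of its underside as it lies
- plaque2_mid (a point): centre of plaque2; axes as the plaque's
- plaque3: rectangular wooden plaque 90 x 60 x 20 mm (x, y, z), about 85 g, may be absent; starts lying flat on the table to the robot's right. Origin: centre of its underside as it lies
- plaque3_mid (a point): centre of plaque3; axes as the plaque's
- varnish: brown glass bottle 52 mm across, 120 mm high, a bystander on the left; origin: centre of its underside
Things that resemble listed ones, but are neither listed nor needed, are in the scene too. Leave any pink or purple look-alike of the plaque2 alone.

How it is judged:
By the outcome, as a careful person would: the job done as asked, in the order asked, and still so for the second after the job is handed in, with the robot touching nothing.
Of plaque1, plaque2, plaque3 only 2 to 3 are there at a start; the rules pass over those that are not, and their reading is None.
At some moment in a run one of plaque1, plaque2, plaque3 may be knocked a few centimetres aside while the robot is not near it.
It also fails if it takes over 210 s, if anything falls off the work surface, if the arm or the gripper's body presses on something with over 40 N, if the wrist force passes 120 N, or if a joint passes its speed limit or range.

## Working session

There is one attempt and no reset: what is moved stays moved. The work goes in short steps, each a Python script; the robot and the scene stay as the last script left them, time stands still between calls to the robot, and variables do not carry over. Pictures are saved under pics/ and viewed, and the job is handed in when it is done.

```bash
ls; mkdir -p pics; python3 - <<'E'
from workcell import arm, eoat, viewer, job
import cv2
for n in ("scene","top","wrist"):
    im=viewer.get_image(n); cv2.imwrite(f"pics/a_{n}.png",im)
    c=viewer.get_calibration(n); print(n,c["intrinsics"],c["R"],c["t"])
print(arm.current_t(),arm.current_tool_rot())
E
```

```text
pics
scene [[471.08308087   0.         255.02288228]
 [  0.         471.08308087 190.99974832]
 [  0.           0.           1.        ]] [[ 0.32130458  0.94687997 -0.01347882]
 [ 0.66123296 -0.23451962 -0.71258088]
 [-0.67788962  0.22004287 -0.70146048]] [-0.18309622 -0.27923117  1.67957692]
top [[496.59405238   0.         251.34920884]
 [  0.         496.59405238 199.78071349]
 [  0.           0.           1.        ]] [[-0.01800127 -0.99966066 -0.01882873]
 [-0.98568999  0.0209002  -0.16726754]
 [ 0.16760431  0.01554826 -0.98573173]] [0.04667765 0.50375006 1.45241638]
wrist [[323.94776071   0.         257.90460208]
 [  0.         323.94776071 186.52574522]
 [  0.           0.           1.        ]] [[ 0.44039896  0.89780091 -0.00150934]
 [ 0.86241915 -0.42257461  0.27868245]
 [ 0.24956355 -0.12403315 -0.96038212]] [-0.54912184 -0.0364324   0.37912126]
0.15 [ 8.48572643e-01  5.29078423e-01 -6.55821781e-04  2.49421308e-04]
```

View pics/a_scene.png

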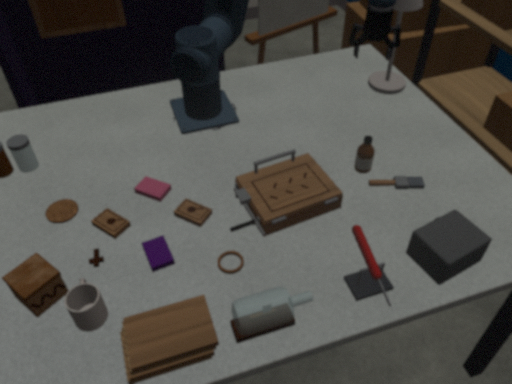

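View pics/a_top.png

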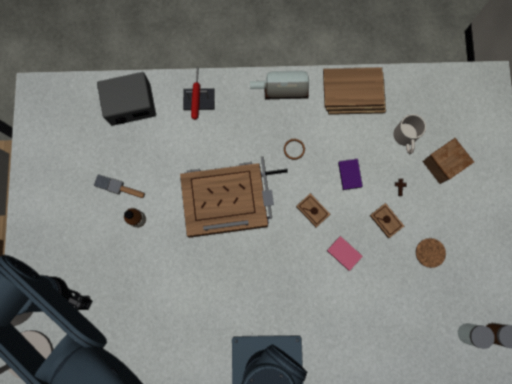

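View pics/a_wrist.png

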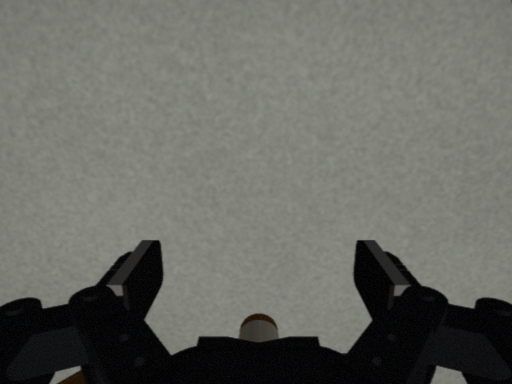

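The top picture shows the chest at about (225,200), its rod with the pin at (285,171), and the bottle at (134,217). Plaque candidates are two brown ones at (313,210) and (387,221), the pink one at (345,253) and the purple one at (350,174). The brown ones fit, being wooden. Next I'll enlarge crops.

```bash
python3 - <<'E'
import cv2
im=cv2.imread("pics/a_top.png")
cv2.imwrite("pics/b1.png",cv2.resize(im[140:260,165:305],None,fx=5.5,fy=5,interpolation=cv2.INTER_CUBIC)[:600] if 0 else cv2.resize(im[145:255,165:305],None,fx=5,fy=5,interpolation=cv2.INTER_CUBIC))
cv2.imwrite("pics/b2.png",cv2.resize(im[150:280,285:445],None,fx=4.5,fy=4.5,interpolation=cv2.INTER_CUBIC))
im=cv2.imread("pics/a_scene.png")
cv2.imwrite("pics/b3.png",cv2.resize(im[140:250,220:350],None,fx=5,fy=5,interpolation=cv2.INTER_CUBIC))
E
```

```text
(no output)
```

View pics/b1.png

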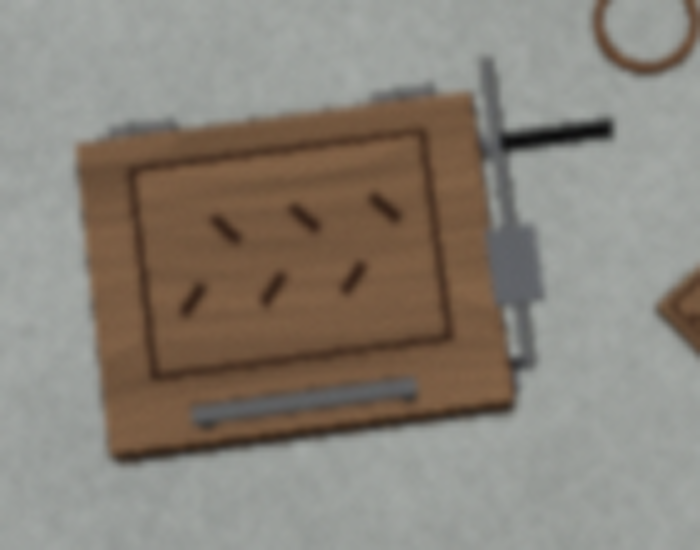

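View pics/b2.png

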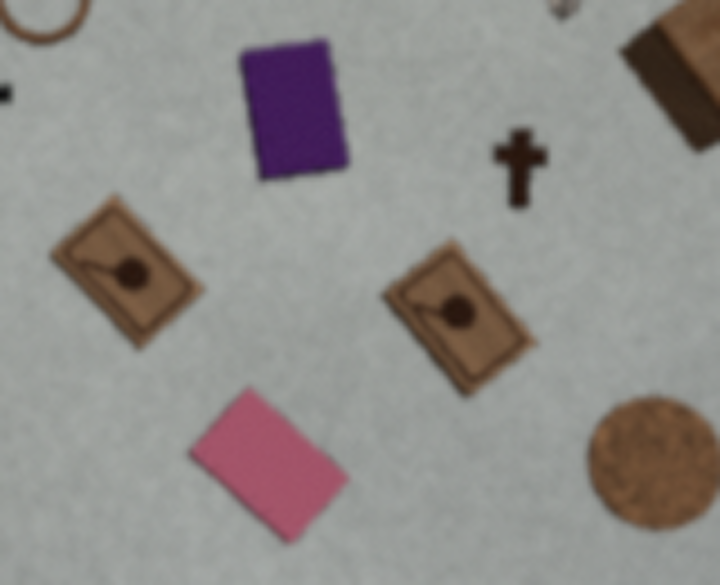

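View pics/b3.png

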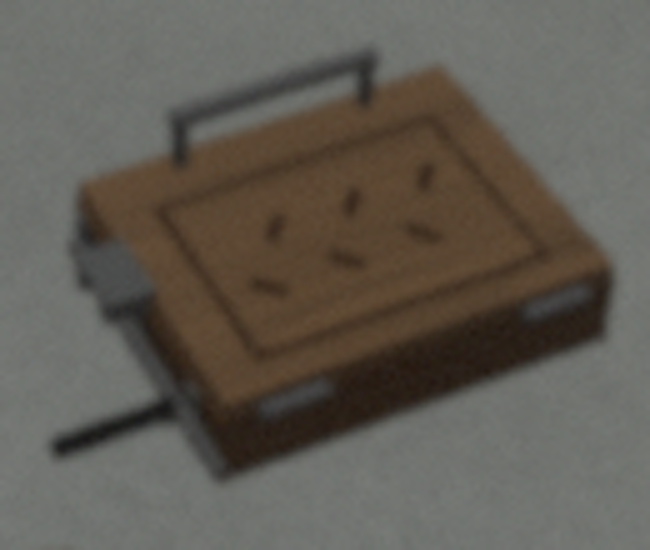

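```bash
cat > h.py <<'E'
import numpy as np, cv2
from scipy.optimize import least_squares
from scipy.spatial.transform import Rotation as R
from workcell import arm, eoat, viewer, job
CAL={n:viewer.get_calibration(n) for n in ("scene","top")}
def proj(X,c):
    if isinstance(c,str): c=CAL[c]
    p=(np.atleast_2d(X)@c["R"].T+c["t"])@c["intrinsics"].T
    return p[:,:2]/p[:,2:]
def back(px,c,z):
    if isinstance(c,str): c=CAL[c]
    d=c["R"].T@np.linalg.solve(c["intrinsics"],[px[0],px[1],1]); o=-c["R"].T@c["t"]
    return o+d*(z-o[2])/d[2]
def uncrop(p,s,off): return (np.array(p,float)+.5)/s-.5+off
def T2(p,X):
    X=np.atleast_2d(X); c,s=np.cos(p[2]),np.sin(p[2])
    return np.c_[p[0]+c*X[:,0]-s*X[:,1],p[1]+s*X[:,0]+c*X[:,1],X[:,2]]
def shot(n,name):
    im=viewer.get_image(n); cv2.imwrite(f"pics/{name}.png",im); return im
def st(msg=""):
    print(msg,"t",round(arm.current_t(),1),"p",arm.current_ee_pos().round(4) if hasattr(arm.current_ee_pos(),'round') else arm.current_ee_pos(),"F",np.round(arm.current_contact_force(),1),"w",round(arm.current_gripper_width(),4))
E
python3 - <<'E'
from h import *
X=np.array([[95,120,62],[95,-120,62],[-95,-120,62],[-95,120,62],[-83,65,97],[-83,-65,97],[65,-203,38]])/1000
top=uncrop([[78,143],[473,94],[513,403],[111,453],[192,413],[417,386],[611,128]],5,[165,145])
sc=uncrop([[612,265],[222,403],[82,185],[440,68],[375,58],[172,120],[57,448]],5,[220,140])
def f(p):
    Y=T2(p,X); return np.r_[(proj(Y,"top")-top).ravel(),(proj(Y,"scene")-sc).ravel()]
r=least_squares(f,[0.5,0.05,0.1],loss='soft_l1'); print(r.x,np.degrees(r.x[2])); print(r.fun.reshape(-1,2).round(1))
for q in ([[113,196],[204,289],[140,349],[51,255]],[[453,240],[538,343],[467,397],[383,294]]):
    px=uncrop(q,4.5,[285,150]); W=np.array([back(a,"top",.02) for a in px])
    L=[np.linalg.norm(W[i]-W[i-3]) for i in range(4)]; L=np.round(L,4)
    Y=np.array([[45,30,20],[45,-30,20],[-45,-30,20],[-45,30,20]])/1000
    best=None
    for k in range(4):
        for s in (1,-1):
            m=np.roll(W[::s],k,0)
            rr=least_squares(lambda p:(T2(p,Y)-m)[:,:2].ravel(),[*W.mean(0)[:2],.5])
            if best is None or rr.cost<best.cost: best=rr
    print(L,best.x,np.degrees(best.x[2])%180,np.abs(best.fun).max())
E
```

```text
[0.505121   0.12029753 0.1094968 ] 6.273704732640611
[[-0.3  0.2]
 [-0.2 -0.3]
 [ 0.2  0.2]
 [-0.3  0.7]
 [ 0.3  0.9]
 [ 0.1  0.5]
 [ 0.5  0.8]
 [ 0.9  0.5]
 [ 0.2  1.2]
 [-0.8  0.1]
 [ 0.9 -0.2]
 [ 0.2  0.3]
 [ 0.2  0.8]
 [-0.3  0.9]]
[0.0877 0.0598 0.0869 0.0588] [ 0.47281382 -0.14909363  0.73100734] 41.883635549540855 0.0015864090478307225
[0.0881 0.0608 0.0874 0.0608] [ 0.43682309 -0.3710571  -2.51085793] 36.13843756451848 0.001185864136660053
```

```bash
cat >> h.py <<'E'
CH=np.array([0.505121,0.12029753,0.1094968])
def W(x,y,z): return T2(CH,[x/1000,y/1000,z/1000])[0]
ex=np.array([np.cos(CH[2]),np.sin(CH[2]),0]); ey=np.array([-np.sin(CH[2]),np.cos(CH[2]),0]); ez=np.array([0,0,1.])
def ori(z,x):
    z=z/np.linalg.norm(z); x=x-z*(x@z); x/=np.linalg.norm(x)
    return R.from_matrix(np.c_[x,np.cross(z,x),z]).as_quat()
def lidpt(th,along,up,y=0):
    return W(95-along*np.cos(th)+up*np.sin(th),y,50+along*np.sin(th)+up*np.cos(th))
def lid_tool(th,phi,s,off=0.003,dup=0):
    "tool on handle: tcp pose; bar lies off behind TCP"
    z=-np.sin(phi)*ex-np.cos(phi)*ez
    return lidpt(th,178,47)+z*off, ori(z,s*(np.cos(phi)*ex-np.sin(phi)*ez))
E
python3 - <<'E'
from h import *
t0=arm.current_t()
for s in (1,-1):
  for th,phi in ((0,0),(.5,.1),(1,.3),(1.3,.5),(1.5,.6),(1.55,.6)):
    p,q=lid_tool(th,phi,s); j=arm.inverse_kinematics(p,q)
    print(s,th,p.round(3),None if j is None else np.round(j,2))
print(arm.current_t()-t0)
E
```

```text
1 0 [0.423 0.111 0.094] [ 0.    0.22  1.99 -0.    0.93 -0.11]
1 0.5 [0.466 0.116 0.174] [ 0.02  0.25  1.72 -0.01  1.27 -0.09]
1 1 [0.542 0.124 0.222] [ 0.04  0.47  1.3  -0.02  1.67 -0.07]
1 1.3 [0.596 0.13  0.231] [ 0.05  0.71  0.94 -0.03  1.99 -0.07]
1 1.5 [0.632 0.134 0.228] [ 0.05  0.87  0.69 -0.04  2.18 -0.07]
1 1.55 [0.641 0.135 0.226] [ 0.05  0.89  0.65 -0.04  2.2  -0.07]
-1 0 [0.423 0.111 0.094] [ 0.    0.22  1.99 -0.    0.93  3.03]
-1 0.5 [0.466 0.116 0.174] [ 0.02  0.25  1.72 -0.01  1.27  3.05]
-1 1 [0.542 0.124 0.222] [ 0.04  0.47  1.3  -0.02  1.67  3.07]
-1 1.3 [0.596 0.13  0.231] [ 0.05  0.71  0.94 -0.03  1.99  3.08]
-1 1.5 [0.632 0.134 0.228] [ 0.05  0.87  0.69 -0.04  2.18  3.07]
-1 1.55 [0.641 0.135 0.226] [ 0.05  0.89  0.65 -0.04  2.2   3.07]
0.0
```

```bash
python3 - <<'E'
from h import *
p,q=lid_tool(0,0,1)
arm.move_pose(p+[0,0,.08],q); st("above")
print(arm.move_linear(p,q,vel=.12,f_stop=15)); st("at")
eoat.gripper_close(25); st("grip"); shot("wrist","c1")
E
```

```text
above t 1.7 p [0.4227 0.1119 0.1742] F [ 0.   0.7 -0. ] w 0.085
False
at t 2.5 p [0.4231 0.1115 0.0944] F [-0.4  0.1  0.4] w 0.0854
grip t 3.2 p [0.4225 0.1112 0.0942] F [-1.5 -0.6  3.5] w 0.0108
```

View pics/c1.png

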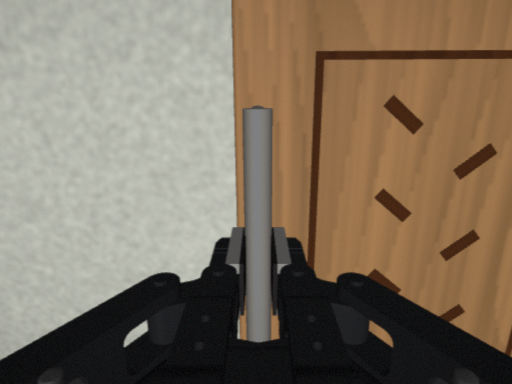

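```bash
python3 - <<'E'
from h import *
for th in np.r_[np.arange(.1,1.5,.1),1.5,1.55]:
    p,q=lid_tool(th,.45*th,1)
    if arm.move_linear(p,q,vel=.1,f_stop=25): st("STOP %.2f"%th); break
    f=np.linalg.norm(arm.current_contact_force()); print(round(th,2),f.round(1),end='; ')
st("end"); shot("scene","d_s"); shot("top","d_t")
E
```

```text
0.1 3.5; 0.2 3.9; 0.3 5.1; 0.4 6.9; 0.5 7.9; 0.6 9.9; 0.7 11.5; 0.8 12.9; 0.9 14.1; 1.0 14.7; 1.1 16.9; 1.2 14.8; 1.3 15.2; 1.4 14.6; 1.5 13.5; 1.55 13.2; end t 8.5 p [0.6416 0.136  0.2288] F [ 2.7  3.3 12.5] w 0.0107
```

View pics/d_s.png

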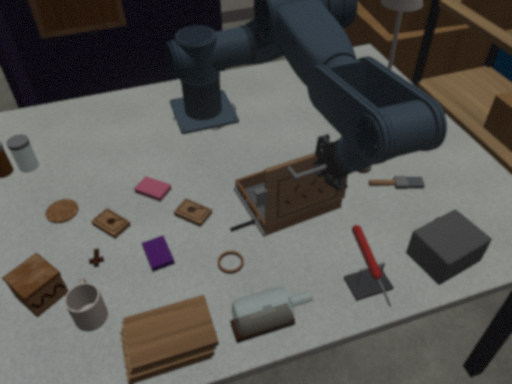

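View pics/d_t.png

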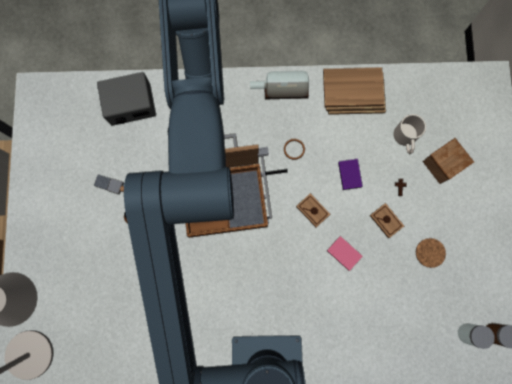

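```bash
python3 - <<'E'
from h import *
eoat.open_jaws(); st("open")
p,q=lid_tool(1.55,.45*1.55,1)
z=R.from_quat(q).as_matrix()[:,2]
print(arm.move_linear(p-.10*z,q,vel=.12,f_stop=15)); st("back")
c=viewer.get_calibration("wrist"); shot("wrist","e_w"); im=shot("scene","e_s")
cv2.imwrite("pics/e_s2.png",cv2.resize(im[110:250,220:380],None,fx=4.5,fy=4.2,interpolation=cv2.INTER_CUBIC))
E
```

```text
open t 9.3 p [0.6407 0.1352 0.2265] F [ 0.7 -0.7  0.1] w 0.0853Traceback (most recent call last):
  File "<stdin>", line 5, in <module>
workcell.Unreachable: the arm cannot follow that straight line within its joint ranges
```

```bash
python3 - <<'E'
from h import *
p,q=lid_tool(1.55,.45*1.55,1)
z=R.from_quat(q).as_matrix()[:,2]
for d in (.06,.05,.04,.03):
    try:
        print(d,arm.move_linear(p-d*z,q,vel=.12,f_stop=15)); break
    except arm.Unreachable: pass
st("back")
p2=p-d*z
for up,ph in ((.06,.2),(.06,0.),(.04,.2)):
    qq=lid_tool(1.55,ph,1)[1]
    try: print(up,ph,arm.move_linear(p2+[0,0,up],qq,vel=.15,f_stop=15)); break
    except arm.Unreachable: pass
st("up"); print(np.round(arm.current_joints(),2))
shot("wrist","e_w"); im=shot("scene","e_s")
cv2.imwrite("pics/e_s2.png",cv2.resize(im[110:250,220:380],None,fx=4.5,fy=4.2,interpolation=cv2.INTER_CUBIC))
E
```

```text
0.04 False
back t 9.8 p [0.6664 0.138  0.2565] F [-0.9 -1.   0.2] w 0.0855
0.06 0.2 False
up t 10.5 p [0.6652 0.138  0.3169] F [-0.7  0.1 -0.1] w 0.0855
[ 0.05  0.62  0.81 -0.01  1.91 -0.07]
```

View pics/e_w.png

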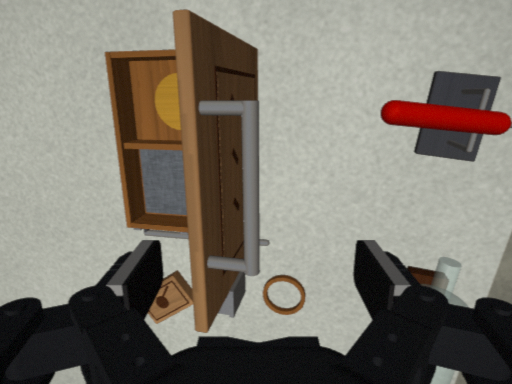

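View pics/e_s2.png

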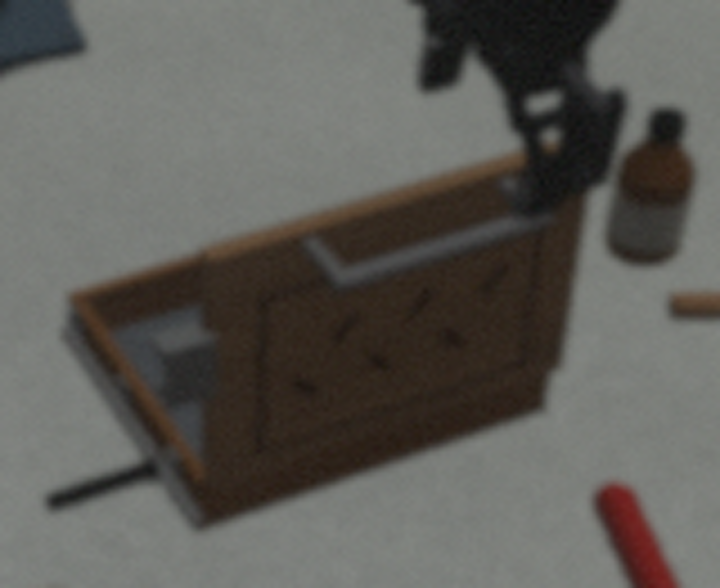

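Lid stands upright on its own. The wrist picture shows the yellow tin at (168,100) in the left bay and the felt at (165,180) in the right bay, so the right bay is free. Next is the rod pin.

```bash
cat >> h.py <<'E'
def pin(a,y=-192,off=.006,tilt=.25,s=1):
    z=np.sin(tilt)*ey-np.cos(tilt)*ez
    return W(-70+135*np.cos(a),y,38+135*np.sin(a))+z*off, ori(z,s*ex)
E
python3 - <<'E'
from h import *
for s in (1,-1):
  for a in (0,.4,.71,.9):
    j=arm.inverse_kinematics(*pin(a,s=s)); print(s,a,None if j is None else np.round(j,2))
p,q=pin(0)
arm.move_pose([.6,.1,.34],lid_tool(1,.0,1)[1])
arm.move_pose(W(65,-215,200),q); st("side")
print(arm.move_linear(p+[0,0,.04],q,vel=.15,f_stop=15)); st("near"); shot("wrist","f_w"); shot("scene","f_s")
E
```

```text
1 0 [-0.42  0.59  1.61  0.24  1.09 -0.66]
1 0.4 [-0.43  0.51  1.59  0.23  1.18 -0.64]
1 0.71 [-0.45  0.44  1.61  0.22  1.23 -0.65]
1 0.9 [-0.47  0.39  1.64  0.22  1.26 -0.66]
-1 0 [-0.42  0.59  1.61  0.24  1.09  2.48]
-1 0.4 [-0.43  0.51  1.59  0.23  1.18  2.5 ]
-1 0.71 [-0.45  0.44  1.61  0.22  1.23  2.49]
-1 0.9 [-0.47  0.39  1.64  0.22  1.26  2.48]
side t 12.0 p [ 0.5942 -0.0857  0.1998] F [-0.5 -0.2 -0. ] w 0.0848
False
near t 13.0 p [ 0.5914 -0.062   0.0733] F [ 0.9 -0.1 -0.2] w 0.0855
```

View pics/f_w.png

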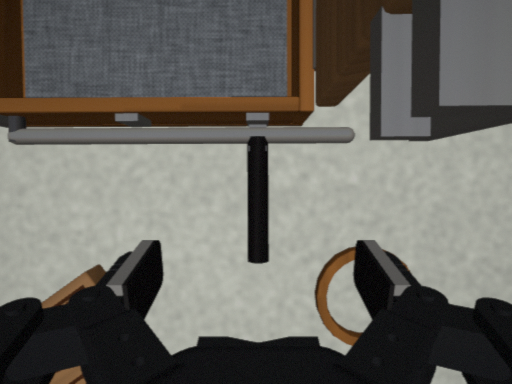

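View pics/f_s.png

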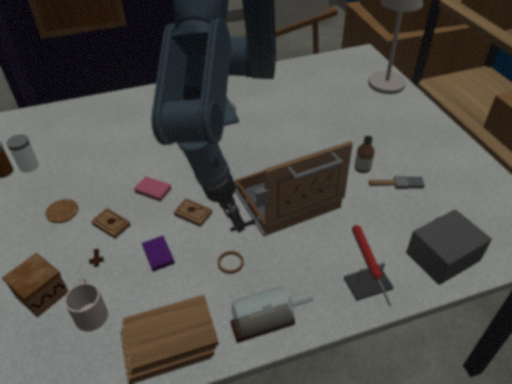

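```bash
python3 - <<'E'
from h import *
c=viewer.get_calibration("wrist"); print(proj(W(65,-203,38),c),proj(W(65,-133,38),c), back((294,149),"top",0))
p,q=pin(0)
print(arm.move_linear(p,q,vel=.1,f_stop=15)); st("at")
eoat.gripper_close(40); st("grip"); shot("wrist","g_w")
E
```

```text
[[255.88778007 258.27642895]] [[255.83502193 135.07793595]] [ 0.67113526 -0.09970845  0.        ]
False
at t 13.7 p [ 0.5906 -0.062   0.0321] F [0.2 0.1 1.2] w 0.0856
grip t 14.3 p [ 0.5913 -0.062   0.0325] F [2.7 1.  1. ] w 0.0102
```

View pics/g_w.png

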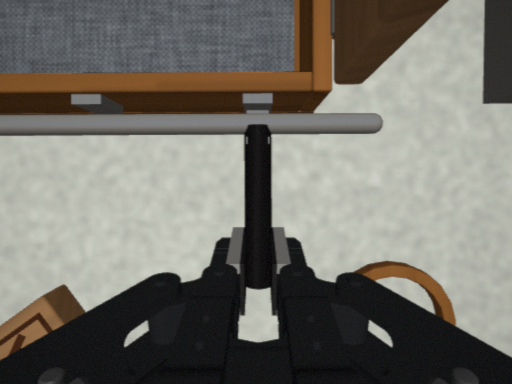

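Pin gripped at (258,210), and its projected position agrees within 4 px. Swinging the rod up.

```bash
python3 - <<'E'
from h import *
for a in (.12,.24,.36,.48,.6,.71):
    p,q=pin(a)
    if arm.move_linear(p,q,vel=.1,f_stop=30): st("STOP"); break
st("end"); shot("wrist","h_w"); shot("scene","h_s")
E
```

```text
end t 16.2 p [ 0.5609 -0.0656  0.1217] F [9.6 3.4 7.8] w 0.01
```

View pics/h_w.png

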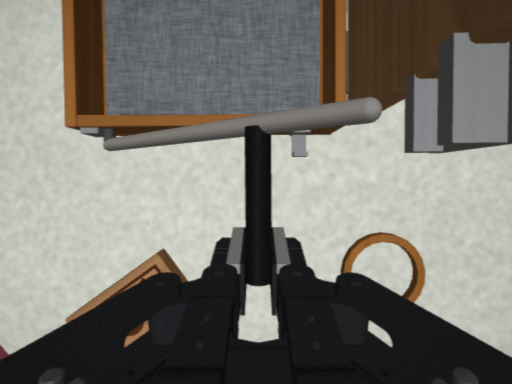

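```bash
python3 - <<'E'
from h import *
p,q=pin(.71); print(p)
eoat.open_jaws(); st("open")
z=R.from_quat(q).as_matrix()[:,2]
print(arm.move_linear(p-.04*z,q,vel=.15,f_stop=15))
c=viewer.get_calibration("wrist"); im=shot("wrist","i_w")
for a in (.67,.69,.71,.73): print(a,proj(W(-70+185*np.cos(a),-133,38+185*np.sin(a)),c),proj(W(-70+135*np.cos(a),-203,38+135*np.sin(a)),c))
E
```

```text
[ 0.55812513 -0.06553879  0.12018408]
open t 17.0 p [ 0.5581 -0.0656  0.1201] F [ 0.3  0.3 -0.4] w 0.0852
False
0.67 [[347.20896126 106.98983075]] [[263.14711572 241.00544653]]
0.69 [[343.91009328 105.67542268]] [[260.22743134 241.75053041]]
0.71 [[340.33049828 104.33251076]] [[257.16649314 242.50025171]]
0.73 [[336.45869959 102.96129951]] [[253.96245889 243.25403162]]
```

View pics/i_w.png

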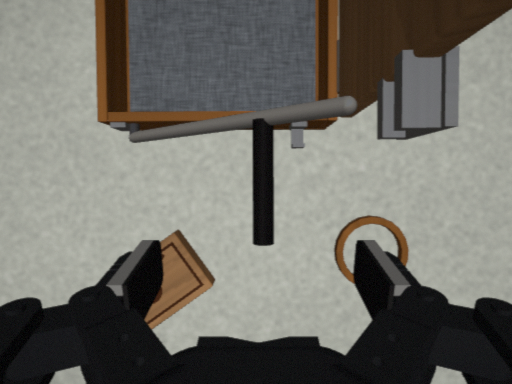

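```bash
python3 - <<'E'
from h import *
im=cv2.imread("pics/i_w.png")
cv2.imwrite("pics/i_w2.png",cv2.resize(im[60:260,90:370],None,fx=2.8,fy=2.8,interpolation=cv2.INTER_CUBIC))
E
```

```text
(no output)
```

View pics/i_w2.png

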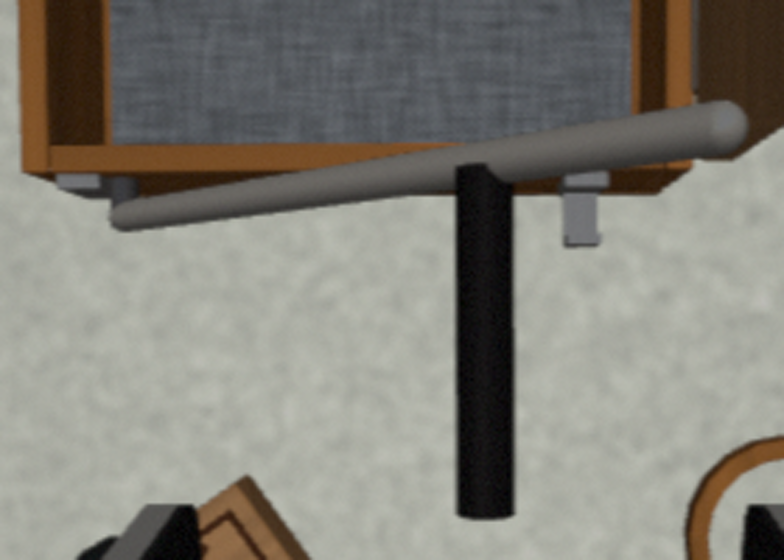

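```bash
python3 - <<'E'
from h import *
c=viewer.get_calibration("wrist")
px=uncrop([[25,172],[692,162],[122,217],[726,129],[485,516],[485,166]],2.8,[90,60])
def f(v,r=0):
    a=v[3]; ca,sa=np.cos(a),np.sin(a)
    X=np.array([[-95,-122,50],[95,-122,50],[-70,-133,38],[-70+185*ca,-133,38+185*sa],[-70+135*ca,-203,38+135*sa],[-70+135*ca,-137.5,38+135*sa]])/1000
    return (proj(T2(v[:3],X),c)-px).ravel()
r=least_squares(f,[*CH,.7]); print(r.x-np.r_[CH,0]); print(r.fun.reshape(-1,2).round(1))
E
```

```text
[-3.05512573e-04  9.51690982e-04  6.09672120e-03  6.86411551e-01]
[[-1.7 -0.4]
 [ 1.6  1.6]
 [ 1.5 -0.8]
 [-1.5 -2.3]
 [ 0.7 -3.3]
 [ 0.1  5.7]]
```

```bash
python3 - <<'E'
from h import *
p,q=pin(.685); z=R.from_quat(q).as_matrix()[:,2]
arm.move_linear(p,q,vel=.1,f_stop=15)
eoat.gripper_close(40); st()
p,q=pin(.74); arm.move_linear(p,q,vel=.05,f_stop=30); st()
eoat.open_jaws(); arm.move_linear(p-.04*z,q,vel=.15,f_stop=15)
c=viewer.get_calibration("wrist"); im=shot("wrist","j_w")
cv2.imwrite("pics/j_w2.png",cv2.resize(im[60:260,90:370],None,fx=2.8,fy=2.8,interpolation=cv2.INTER_CUBIC))
for a in (.67,.69,.71,.73): print(a,proj(W(-70+185*np.cos(a),-133,38+185*np.sin(a)),c),proj(W(-70+135*np.cos(a),-203,38+135*np.sin(a)),c))
E
```

```text
t 18.8 p [ 0.561  -0.0654  0.118 ] F [ 2.5 -0.3  0.8] w 0.0106
 t 19.1 p [ 0.5562 -0.0659  0.124 ] F [2.8 2.2 4.7] w 0.0103
0.67 [[351.0606799  108.31351526]] [[267.66191532 239.96713295]]
0.69 [[347.89880744 107.04977419]] [[264.83969258 240.6885408 ]]
0.71 [[344.46578934 105.75959991]] [[261.87985338 241.41417678]]
0.73 [[340.75076196 104.44325026]] [[258.7806305 242.1434763]]
```

View pics/j_w2.png

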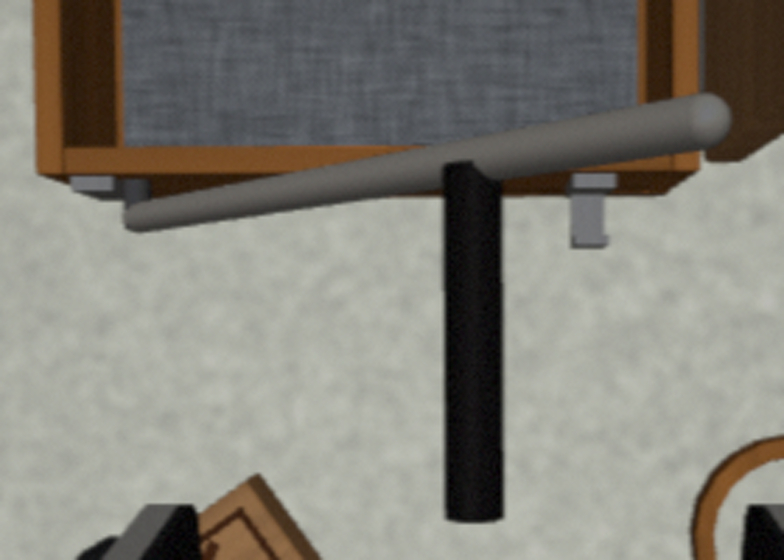

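```bash
python3 - <<'E'
from h import *
c=viewer.get_calibration("wrist")
def run(pts):
    px=uncrop(pts,2.8,[90,60])
    def f(v):
        a=v[3]; ca,sa=np.cos(a),np.sin(a)
        X=np.array([[-95,-122,50],[95,-122,50],[-70,-133,38],[-70+185*ca,-133,38+185*sa],[-70+135*ca,-203,38+135*sa]])/1000
        return np.r_[(proj(T2(v[:3],X),c)-px).ravel(),(v[:2]-CH[:2])/.001,(v[2]-CH[2])/.006]
    r=least_squares(f,[*CH,.7]); print(r.x-np.r_[CH,0]); print(r.fun[:10].reshape(-1,2).round(1))
run([[38,173],[699,163],[138,217],[709,122],[474,518]])
def slot(th): return np.array([95-110*np.cos(th)+11*np.sin(th),50+110*np.sin(th)+11*np.cos(th)])
for a in (.67,.69,.71,.73,.75):
    t=np.array([-70+185*np.cos(a),38+185*np.sin(a)]); 
    # lid-frame coords of tip for several th
    print(a,[(th,)+tuple(np.round([(t-[95,50])@[-np.cos(th),np.sin(th)]-110,(t-[95,50])@[np.sin(th),np.cos(th)]-11],1)) for th in (1.26,1.29,1.32,1.36,1.45)])
E
```

```text
[9.81970515e-06 4.16423004e-04 3.32236156e-03 7.38143555e-01]
[[-1.1  0.3]
 [ 1.4  3. ]
 [ 0.3  0.1]
 [-1.  -0.1]
 [ 0.8 -2. ]]
0.67 [(1.26, np.float64(-5.9), np.float64(1.4)), (1.29, np.float64(-5.6), np.float64(-1.7)), (1.32, np.float64(-5.4), np.float64(-4.8)), (1.36, np.float64(-5.2), np.float64(-9.0)), (1.45, np.float64(-5.5), np.float64(-18.4))]
0.69 [(1.26, np.float64(-2.5), np.float64(0.1)), (1.29, np.float64(-2.2), np.float64(-3.1)), (1.32, np.float64(-2.0), np.float64(-6.4)), (1.36, np.float64(-1.9), np.float64(-10.7)), (1.45, np.float64(-2.3), np.float64(-20.4))]
0.71 [(1.26, np.float64(0.9), np.float64(-1.3)), (1.29, np.float64(1.2), np.float64(-4.6)), (1.32, np.float64(1.3), np.float64(-8.0)), (1.36, np.float64(1.4), np.float64(-12.4)), (1.45, np.float64(0.8), np.float64(-22.4))]
0.73 [(1.26, np.float64(4.3), np.float64(-2.8)), (1.29, np.float64(4.5), np.float64(-6.2)), (1.32, np.float64(4.6), np.float64(-9.7)), (1.36, np.float64(4.6), np.float64(-14.2)), (1.45, np.float64(3.8), np.float64(-24.5))]
0.75 [(1.26, np.float64(7.7), np.float64(-4.3)), (1.29, np.float64(7.8), np.float64(-7.9)), (1.32, np.float64(7.9), np.float64(-11.4)), (1.36, np.float64(7.8), np.float64(-16.1)), (1.45, np.float64(6.8), np.float64(-26.7))]
```

```bash
python3 - <<'E'
from h import *
p,q=pin(.737); z=R.from_quat(q).as_matrix()[:,2]
arm.move_linear(p,q,vel=.1,f_stop=15)
eoat.gripper_close(40); st()
p,q=pin(.712); arm.move_linear(p,q,vel=.05,f_stop=30); st()
eoat.open_jaws(); p,q=pin(.74);arm.move_linear(p-.04*z,q,vel=.15,f_stop=15)
c=viewer.get_calibration("wrist"); im=shot("wrist","k_w")
cv2.imwrite("pics/k_w2.png",cv2.resize(im[60:260,90:370],None,fx=2.8,fy=2.8,interpolation=cv2.INTER_CUBIC))
E
```

```text
t 21.4 p [ 0.5562 -0.0659  0.1232] F [ 0.9 -0.3  2. ] w 0.011
 t 21.7 p [ 0.5586 -0.0656  0.1204] F [ 2.8 -0.4  0.7] w 0.0106
```

View pics/k_w2.png

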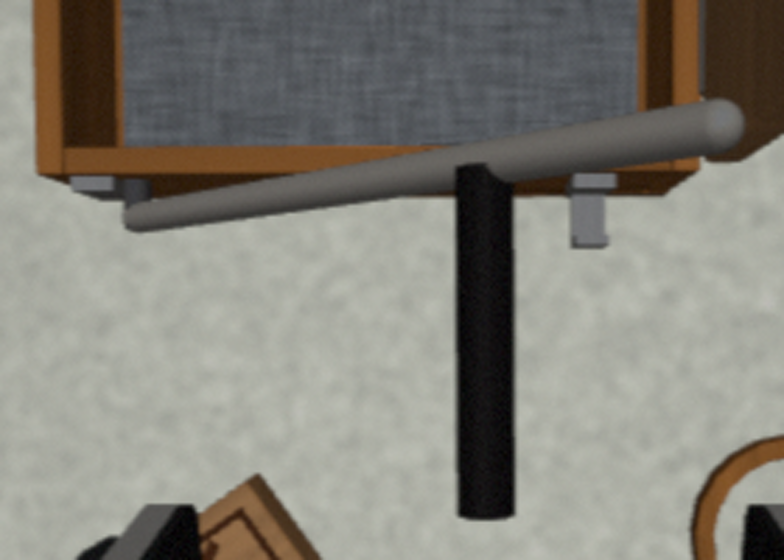

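```bash
python3 - <<'E'
from h import *
z0=R.from_quat(pin(.74)[1]).as_matrix()[:,2]
p=arm.current_ee_pos(); p=np.array(p)
arm.move_linear(p-z0*.08+[0,0,.05],pin(.74)[1],vel=.2); st()
arm.move_pose([.6,.1,.36],lid_tool(1,.1,1)[1])
p,q=lid_tool(1.55,.45*1.55,1); z=R.from_quat(q).as_matrix()[:,2]
arm.move_linear(p-.04*z+[0,0,.06],lid_tool(1.55,.2,1)[1],vel=.2,f_stop=15)
arm.move_linear(p-.04*z,q,vel=.15,f_stop=15)
print(arm.move_linear(p,q,vel=.1,f_stop=15)); st("at")
eoat.gripper_close(25); st("grip"); shot("wrist","l_w")
E
```

```text
t 23.7 p [ 0.5576 -0.0947  0.2872] F [ 0.5  0.  -0.4] w 0.0856
False
at t 26.4 p [0.6407 0.1352 0.2303] F [-0.2  0.2  0.3] w 0.085
grip t 27.1 p [0.6407 0.1352 0.2264] F [ 0.1 -0.1  0.7] w 0.0109
```

View pics/l_w.png

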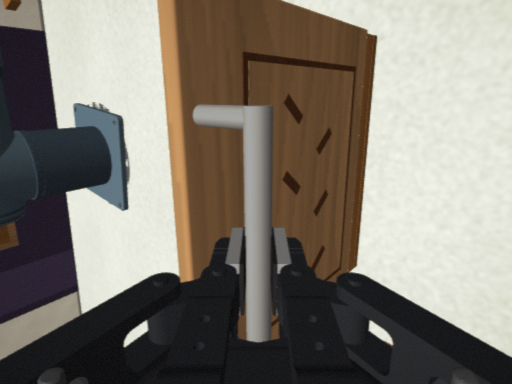

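```bash
python3 - <<'E'
from h import *
for th in (1.5,1.45,1.42,1.39,1.37,1.35,1.33,1.32,1.31):
    p,q=lid_tool(th,.62,1)
    s=arm.move_linear(p,q,vel=.05,f_stop=10); st(f"{th} {s}")
    if s: break
shot("scene","m_s"); shot("top","m_t")
E
python3 - <<'E'
import cv2
im=cv2.imread("pics/m_s.png"); cv2.imwrite("pics/m_s2.png",cv2.resize(im[110:250,200:370],None,fx=4.2,fy=4.2,interpolation=cv2.INTER_CUBIC))
E
```

```text
1.5 True t 27.3 p [0.6334 0.1345 0.2291] F [0.6 0.2 4.4] w 0.0109
```

View pics/m_s2.png

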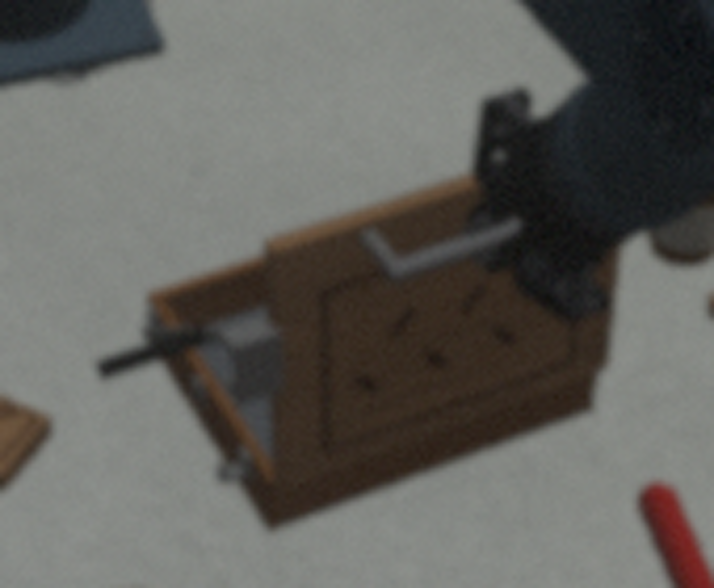

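```bash
python3 - <<'E'
from h import *
for th in (1.5,1.45,1.42,1.39,1.37,1.35,1.33,1.32,1.31,1.30,1.29,1.28):
    p,q=lid_tool(th,.62,1)
    s=arm.move_linear(p,q,vel=.05,f_stop=20); st(f"{th} {s}")
    if s: break
im=shot("scene","n_s")
cv2.imwrite("pics/n_s2.png",cv2.resize(im[110:250,200:370],None,fx=4.2,fy=4.2,interpolation=cv2.INTER_CUBIC))
E
```

```text
1.5 False t 27.7 p [0.6322 0.1344 0.2293] F [2.  1.5 8.9] w 0.0107
1.45 False t 28.0 p [0.6232 0.1333 0.2307] F [0.7 0.8 8.1] w 0.0108
1.42 False t 28.3 p [0.6178 0.1327 0.2312] F [0.2 0.2 8.5] w 0.0107
1.39 False t 28.5 p [0.6123 0.1321 0.2316] F [0.7 1.  7.5] w 0.0106
1.37 False t 28.8 p [0.6087 0.1317 0.2317] F [-0.2  1.8  7.8] w 0.0107
1.35 False t 29.0 p [0.605  0.1313 0.2318] F [0.1 1.2 6.8] w 0.0108
1.33 False t 29.3 p [0.6013 0.1308 0.2318] F [0.1 0.1 5.5] w 0.0107
1.32 False t 29.5 p [0.5996 0.1306 0.2318] F [1.1 0.6 7. ] w 0.0109
1.31 False t 29.8 p [0.5978 0.1304 0.2318] F [0.2 0.2 7. ] w 0.0107
1.3 False t 30.0 p [0.596  0.1302 0.2317] F [-0.3  1.1  6.5] w 0.0103
1.29 False t 30.3 p [0.5941 0.13   0.2317] F [0.4 0.6 6.5] w 0.0108
1.28 False t 30.5 p [0.5923 0.1298 0.2316] F [-0.1  0.2  5.5] w 0.0106
```

View pics/n_s2.png

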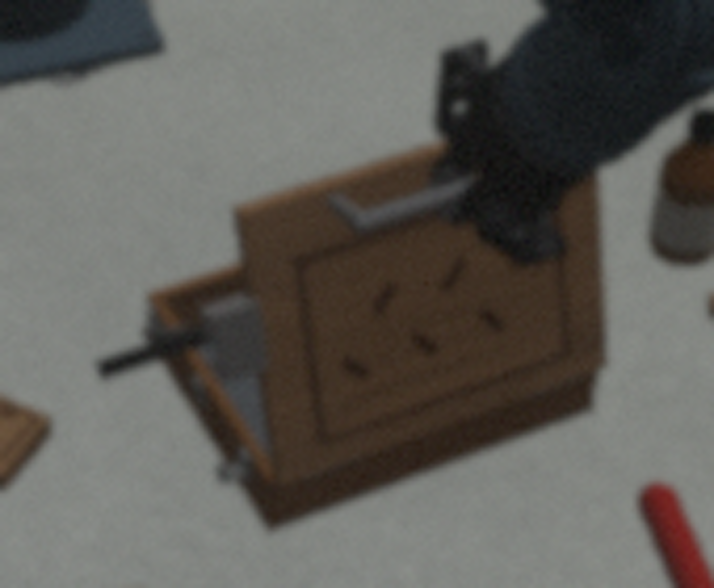

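```bash
python3 - <<'E'
from h import *
for th in (1.27,1.26,1.25,1.24,1.23):
    p,q=lid_tool(th,.62,1)
    s=arm.move_linear(p,q,vel=.03,f_stop=20); st(f"{th} {s}")
    F=np.array(arm.current_contact_force())
    if s or F[2]<0 or F[0]>5 : break
im=shot("top","o_t")
cv2.imwrite("pics/o_t2.png",cv2.resize(im[140:260,170:310],None,fx=5,fy=5,interpolation=cv2.INTER_CUBIC))
E
```

```text
1.27 False t 30.8 p [0.5914 0.1297 0.2315] F [4.2 0.9 6.8] w 0.0106
1.26 False t 31.1 p [0.5907 0.1296 0.2315] F [8.8 1.5 6.3] w 0.0109
```

View pics/o_t2.png

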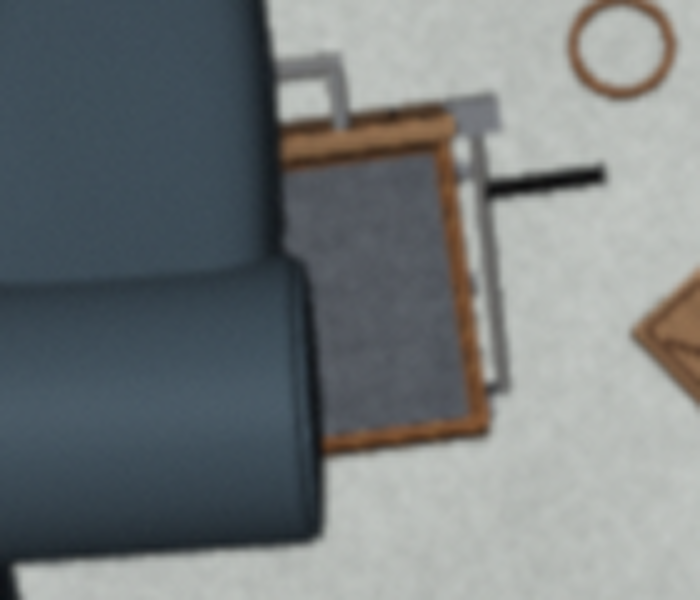

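```bash
python3 - <<'E'
from h import *
p0,q0=lid_tool(1.27,.62,1); arm.move_linear(p0,q0,vel=.03); st()
eoat.open_jaws(); st("open")
z=R.from_quat(q0).as_matrix()[:,2]
for d in (.08,.06,.05,.04):
    try: print(d,arm.move_linear(p0-d*z,q0,vel=.12,f_stop=15)); break
    except arm.Unreachable: pass
print(arm.move_linear(p0-d*z+[0,0,.07],lid_tool(1.5,.2,1)[1],vel=.15,f_stop=15))
arm.move_pose(W(-60,-60,330),ori(-ez,ex)); st()
im=shot("scene","p_s")
cv2.imwrite("pics/p_s2.png",cv2.resize(im[110:250,200:370],None,fx=4.2,fy=4.2,interpolation=cv2.INTER_CUBIC))
shot("wrist","p_w")
E
```

```text
t 31.4 p [0.5913 0.1297 0.2315] F [4.2 0.9 6.5] w 0.0109
open t 32.1 p [0.59   0.1296 0.2316] F [-0.5  0.6  0.2] w 0.0854
0.08 False
False
 t 34.4 p [0.4533 0.0539 0.3291] F [-0.1  0.2 -0.2] w 0.0855
```

View pics/p_s2.png

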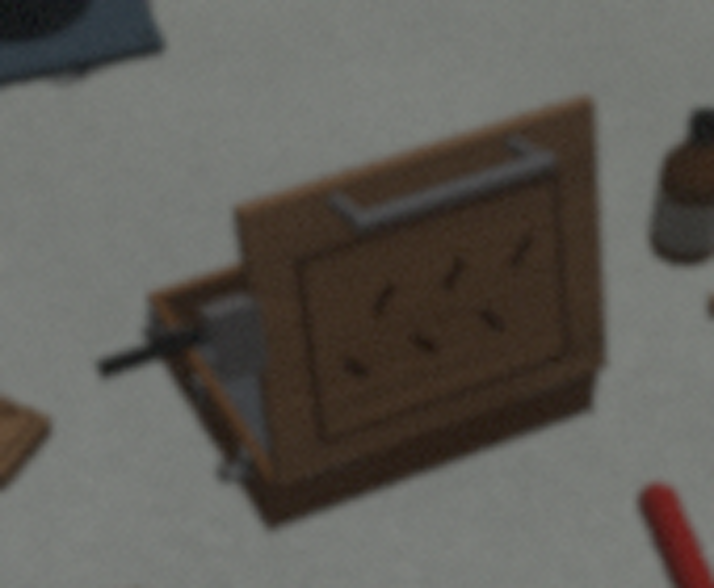

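View pics/p_w.png

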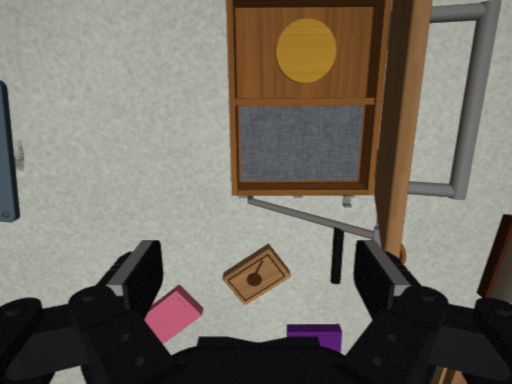

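```bash
cat >> h.py <<'E'
def pick(P,sg,s,b,g=.020,h=.003):
    "P=(x,y,yaw) plaque; h: TCP height over plaque centre (z=.010)"
    d=sg*np.array([np.cos(P[2]),np.sin(P[2]),0]); z=np.sin(b)*d-np.cos(b)*ez
    return np.r_[P[:2],.010]+g*d+h*ez, ori(z,s*np.cross(ez,d))
def place(x,y,s,b,lift=0,g=.020,h=.003,dz=.0):
    z=np.sin(b)*ez+np.cos(b)*ex
    return W(x,y,11+45)+g*ez-h*ex+(lift+dz)*ez, ori(z,s*ey)
E
python3 - <<'E'
from h import *
im=shot("top","q_t"); 
cv2.imwrite("pics/q2.png",cv2.resize(im[150:280,285:445],None,fx=4.5,fy=4.5,interpolation=cv2.INTER_CUBIC))
PA=[.4728,-.1491,.731]; PB=[.4368,-.3711,.6307]
for n,P in (("A",PA),("B",PB)):
  for sg in (1,-1):
    for s in (1,-1):
      for b in (-.25,-.4,-.5,-.6):
        J=[arm.inverse_kinematics(*pick(P,sg,s,b)),arm.inverse_kinematics(pick(P,sg,s,b)[0]+[0,0,.15],pick(P,sg,s,b)[1]),arm.inverse_kinematics(*place(20,-59,s,b)),arm.inverse_kinematics(*place(20,-59,s,b,.1)),arm.inverse_kinematics(*place(-40,-59,s,b,.1))]
        print(n,sg,s,b,[j is not None for j in J], *[np.round(j,1) for j in (J[0],J[2]) if j is not None])
E
```

```text
A 1 1 -0.25 [True, True, False, False, False] [-0.3  0.5  1.8 -0.3  1.  -2.5]
A 1 1 -0.4 [True, True, False, False, False] [-0.3  0.6  1.7 -0.4  1.1 -2.4]
A 1 1 -0.5 [True, True, False, True, False] [-0.2  0.7  1.6 -0.4  1.2 -2.3]
A 1 1 -0.6 [True, True, True, True, False] [-0.2  0.7  1.6 -0.5  1.3 -2.2] [-0.3  0.5  2.6  2.7  0.9  1.6]
A 1 -1 -0.25 [True, True, False, False, False] [-0.3  0.5  1.8 -0.3  1.   0.7]
A 1 -1 -0.4 [True, True, False, False, False] [-0.3  0.6  1.7 -0.4  1.1  0.8]
A 1 -1 -0.5 [True, True, False, True, False] [-0.2  0.7  1.6 -0.4  1.2  0.9]
A 1 -1 -0.6 [True, True, True, True, False] [-0.2  0.7  1.6 -0.5  1.3  0.9] [-0.3  0.5  2.6  2.7  0.9 -1.5]
A -1 1 -0.25 [True, True, False, False, False] [-0.8  0.4  2.   0.4  0.7 -0.2]
A -1 1 -0.4 [True, True, False, False, False] [-0.9  0.4  2.1  0.6  0.7 -0.5]
A -1 1 -0.5 [True, True, False, True, False] [-0.9  0.4  2.1  0.7  0.8 -0.7]
A -1 1 -0.6 [True, True, True, True, False] [-1.   0.5  2.1  0.8  0.9 -0.8] [-0.3  0.5  2.6  2.7  0.9  1.6]
A -1 -1 -0.25 [True, True, False, False, False] [-0.8  0.4  2.   0.4  0.7  2.9
[... 935 characters left out ...]
7  0.9 -1.5]
B -1 1 -0.25 [True, True, False, False, False] [-1.1  0.5  1.8  0.3  0.9 -0.4]
B -1 1 -0.4 [True, True, False, False, False] [-1.2  0.6  1.8  0.5  1.  -0.6]
B -1 1 -0.5 [True, True, False, True, False] [-1.2  0.6  1.8  0.6  1.  -0.7]
B -1 1 -0.6 [True, True, True, True, False] [-1.3  0.6  1.8  0.7  1.1 -0.8] [-0.3  0.5  2.6  2.7  0.9  1.6]
B -1 -1 -0.25 [True, True, False, False, False] [-1.1  0.5  1.8  0.3  0.9  2.8]
B -1 -1 -0.4 [True, True, False, False, False] [-1.2  0.6  1.8  0.5  1.   2.6]
B -1 -1 -0.5 [True, True, False, True, False] [-1.2  0.6  1.8  0.6  1.   2.5]
B -1 -1 -0.6 [True, True, True, True, False] [-1.3  0.6  1.8  0.7  1.1  2.4] [-0.3  0.5  2.6  2.7  0.9 -1.5]
```

View pics/q2.png

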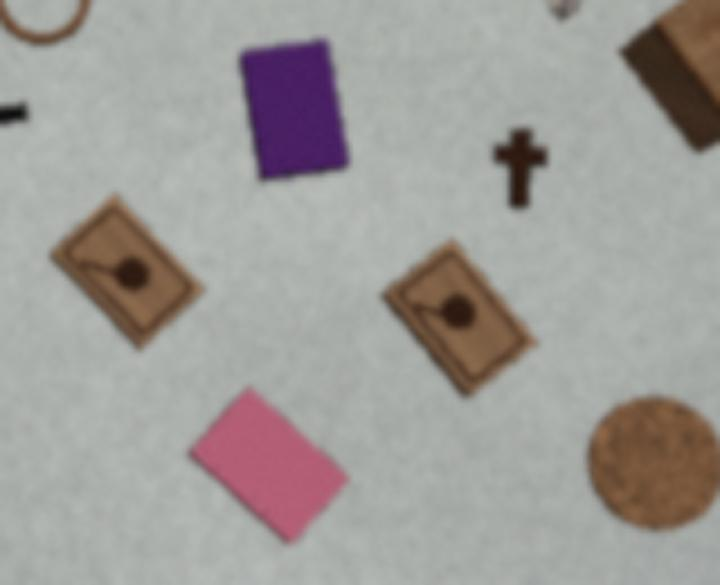

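```bash
python3 - <<'E'
from h import *
PA=[.4728,-.1491,.731]; PB=[.4368,-.3711,.6307]
ok=lambda t,dz=0:(arm.inverse_kinematics(t[0]+[0,0,dz],t[1]))
for b in (-.6,-.7,-.8,-.9):
  print(b,[(x,''.join('01'[ok(place(x,-59,1,b,l)) is not None] for l in (0,.05,.1))) for x in (40,30,20,10,0,-10,-20,-30,-40)])
  for n,P in (("A",PA),("B",PB)):
    for sg in (1,-1):
      for s in (1,-1): 
        j=ok(pick(P,sg,s,b)); print(n,sg,s,ok(pick(P,sg,s,b),.15) is not None, None if j is None else np.round(j,2))
for s in (1,-1):
  for l in (0,.1): print(s,[np.round(j,2) if j is not None else 0 for j in (ok(place(20,-59,s,-.8,l)),ok(place(-30,-59,s,-.8,l)))])
E
```

```text
-0.6 [(40, '111'), (30, '111'), (20, '111'), (10, '011'), (0, '001'), (-10, '001'), (-20, '001'), (-30, '000'), (-40, '000')]
A 1 1 True [-0.18  0.71  1.6  -0.49  1.27 -2.24]
A 1 -1 True [-0.18  0.71  1.6  -0.49  1.27  0.91]
A -1 1 True [-1.02  0.48  2.12  0.83  0.85 -0.84]
A -1 -1 True [-1.02  0.48  2.12  0.83  0.85  2.3 ]
B 1 1 True [-0.55  0.74  1.53 -0.59  1.2  -2.44]
B 1 -1 True [-0.55  0.74  1.53 -0.59  1.2   0.7 ]
B -1 1 True [-1.28  0.62  1.79  0.65  1.06 -0.77]
B -1 -1 True [-1.28  0.62  1.79  0.65  1.06  2.38]
-0.7 [(40, '111'), (30, '111'), (20, '111'), (10, '111'), (0, '111'), (-10, '011'), (-20, '011'), (-30, '011'), (-40, '001')]
A 1 1 True [-0.15  0.76  1.54 -0.53  1.36 -2.2 ]
A 1 -1 True [-0.15  0.76  1.54 -0.53  1.36  0.95]
A -1 1 True [-1.08  0.53  2.13  0.91  0.92 -0.97]
A -1 -1 True [-1.08  0.53  2.13  0.91  0.92  2.17]
B 1 1 True [-0.51  0.79  1.49 -0.66  1.28 -2.38]
B 1 -1 True [-0.51  0.79  1.49 -0.66  1.28  0.76]
B -1 1 True [-1.33  0.66  1.78  0.72  1.13 -0.85]
B -1 -1 True [-1.33  0.66  1.78  0.72  1.13  2.29]
-0.8 [(40, '111'), (30, '111'), (20, '111'), (10
[... 725 characters left out ...]
65  2.14  1.    1.06 -1.19]
A -1 -1 True [-1.19  0.65  2.14  1.    1.06  1.96]
B 1 1 True [-0.45  0.89  1.41 -0.77  1.43 -2.29]
B 1 -1 True [-0.45  0.89  1.41 -0.77  1.43  0.85]
B -1 1 True [-1.41  0.76  1.76  0.82  1.27 -0.99]
B -1 -1 True [-1.41  0.76  1.76  0.82  1.27  2.15]
1 [array([-0.26,  0.27,  2.43,  2.42,  0.39,  1.98]), array([-0.35,  0.22,  2.55,  2.39,  0.46,  1.93])]
1 [array([-0.26, -0.01,  2.32,  1.22,  0.27, -3.05]), array([-0.35, -0.12,  2.42,  1.2 ,  0.34, -3.08])]
-1 [array([-0.26,  0.27,  2.43,  2.42,  0.39, -1.16]), array([-0.35,  0.22,  2.55,  2.39,  0.46, -1.21])]
-1 [array([-0.26, -0.01,  2.32,  1.22,  0.27,  0.09]), array([-0.35, -0.12,  2.42,  1.2 ,  0.34,  0.06])]
```

```bash
cat >> h.py <<'E'
def place2(x,y,psi,s,b,lift=0,g=.020,h=.003):
    d=np.cos(psi)*ex+np.sin(psi)*ey
    z=np.sin(b)*ez+np.cos(b)*d
    return W(x,y,11+45)+g*ez-h*d+lift*ez, ori(z,s*np.cross(ez,d))
E
python3 - <<'E'
from h import *
for psi in (-30,-45,-60,-75,-90):
  for b in (-.35,-.5,-.65,-.8):
    for s in (1,-1):
      J=[arm.inverse_kinematics(*place2(-20,y,np.radians(psi),s,b,l)) for y in (-85,-35) for l in (0,.05,.1)]
      if all(j is not None for j in J): print(psi,b,s,*[np.round(J[k],1) for k in (0,2,3)])
      else: print(psi,b,s,[int(j is not None) for j in J])
E
```

```text
-30 -0.35 1 [0.3 0.8 2.6 3.8 1.4 1.7] [0.3 0.4 2.5 3.9 1.  1.4] [0.5 0.7 2.5 4.  1.3 1.6]
-30 -0.35 -1 [ 0.3  0.8  2.6  3.8  1.4 -1.4] [ 0.3  0.4  2.5  3.9  1.  -1.7] [ 0.5  0.7  2.5  4.   1.3 -1.5]
-30 -0.5 1 [0.2 0.6 2.5 3.8 1.1 1.6] [0.2 0.2 2.5 4.  0.7 1.1] [0.4 0.6 2.5 4.  1.  1.5]
-30 -0.5 -1 [ 0.2  0.6  2.5  3.8  1.1 -1.6] [ 0.2  0.2  2.5  4.   0.7 -2. ] [ 0.4  0.6  2.5  4.   1.  -1.7]
-30 -0.65 1 [1, 1, 0, 1, 1, 0]
-30 -0.65 -1 [1, 1, 0, 1, 1, 0]
-30 -0.8 1 [1, 0, 0, 1, 0, 1]
-30 -0.8 -1 [1, 0, 0, 1, 0, 1]
-45 -0.35 1 [1, 1, 0, 0, 0, 0]
-45 -0.35 -1 [1, 1, 0, 0, 0, 0]
-45 -0.5 1 [1, 0, 0, 0, 0, 0]
-45 -0.5 -1 [1, 0, 0, 0, 0, 0]
-45 -0.65 1 [0, 0, 0, 0, 0, 0]
-45 -0.65 -1 [0, 0, 0, 0, 0, 0]
-45 -0.8 1 [0, 0, 1, 0, 0, 1]
-45 -0.8 -1 [0, 0, 1, 0, 0, 1]
-60 -0.35 1 [0, 0, 0, 0, 0, 0]
-60 -0.35 -1 [0, 0, 0, 0, 0, 0]
-60 -0.5 1 [0, 0, 0, 0, 0, 0]
-60 -0.5 -1 [0, 0, 0, 0, 0, 0]
-60 -0.65 1 [0, 0, 1, 0, 1, 1]
-60 -0.65 -1 [0, 0, 1, 0, 1, 1]
-60 -0.8 1 [0, 1, 1, 1, 1, 1]
-60 -0.8 -1 [0, 1, 1, 1, 1, 1]
-75 -0.35 1 [0, 0, 0, 1, 1, 1]
-75 -0.35 -1 [0, 0, 0, 1, 1, 1]
-75 -0.5 1 [0, 1, 1, 
[... 635 characters left out ...]
  1.7 -1.1  1.6 -2.3] [ 0.6  0.8  1.7 -1.   1.5 -2.1]
-90 -0.5 1 [ 0.4  0.7  1.8 -1.   1.4  1. ] [ 0.4  0.6  1.7 -1.   1.5  0.8] [ 0.5  0.8  1.7 -1.   1.4  0.9]
-90 -0.5 -1 [ 0.4  0.7  1.8 -1.   1.4 -2.2] [ 0.4  0.6  1.7 -1.   1.5 -2.4] [ 0.5  0.8  1.7 -1.   1.4 -2.2]
-90 -0.65 1 [ 0.4  0.6  1.8 -0.9  1.2  0.9] [ 0.4  0.5  1.7 -0.9  1.4  0.7] [ 0.5  0.7  1.7 -0.9  1.3  0.9]
-90 -0.65 -1 [ 0.4  0.6  1.8 -0.9  1.2 -2.3] [ 0.4  0.5  1.7 -0.9  1.4 -2.5] [ 0.5  0.7  1.7 -0.9  1.3 -2.3]
-90 -0.8 1 [ 0.3  0.6  1.8 -0.8  1.1  0.7] [ 0.3  0.4  1.8 -0.8  1.3  0.6] [ 0.4  0.6  1.8 -0.8  1.2  0.8]
-90 -0.8 -1 [ 0.3  0.6  1.8 -0.8  1.1 -2.4] [ 0.3  0.4  1.8 -0.8  1.3 -2.6] [ 0.4  0.6  1.8 -0.8  1.2 -2.4]
```

```bash
cat > pk.py <<'E'
from h import *
import sys
B=-.5; G=.022; HH=.005; SG=-1; S=1
def go_pick(P,tag):
    p,q=pick(P,SG,S,B,G,HH)
    arm.move_pose(p+[0,0,.12],q); st("hi")
    shot("wrist",tag+"_pre")
    c=viewer.get_calibration("wrist")
    print(proj(T2(P,np.array([[45,30,20],[45,-30,20],[-45,-30,20],[-45,30,20]])/1000),c).round(0).tolist())
def do_pick(P,tag):
    p,q=pick(P,SG,S,B,G,HH)
    print(arm.move_linear(p,q,vel=.12,f_stop=12)); st("down")
    eoat.gripper_close(45); st("grip")
    print(arm.move_linear(p+[0,0,.2],q,vel=.2)); st("lift"); shot("wrist",tag+"_lift")
def transit(x,y):
    p,q=place2(x,y,-np.pi/2,S,B,.14,G,HH)
    mid=W(-120,-130,300)
    try: arm.move_linear(mid,q,vel=.25)
    except arm.Unreachable: print("mp"); arm.move_pose(mid,q)
    st("mid"); print(np.round(arm.current_joints(),2))
    arm.move_linear(p,q,vel=.2); st("over")
def put(x,y,tag):
    p,q=place2(x,y,-np.pi/2,S,B,0,G,HH)
    arm.move_linear(p+[0,0,.02],q,vel=.12,f_stop=10); st("near")
    print("contact",arm.move_linear(p-[0,0,.012],q,vel=.02,f_stop=4)); st("set"); print("nominal z",p[2])
E
python3 - <<'E'
from pk import *
im=viewer.get_image("top"); 
go_pick([.4728,-.1491,.731],"A")
E
```

```text
hi t 35.7 p [ 0.457  -0.1636  0.1356] F [0.2 0.  0. ] w 0.0858
[[222.0, 176.0], [292.0, 176.0], [295.0, 286.0], [219.0, 286.0]]
```

View pics/A_pre.png

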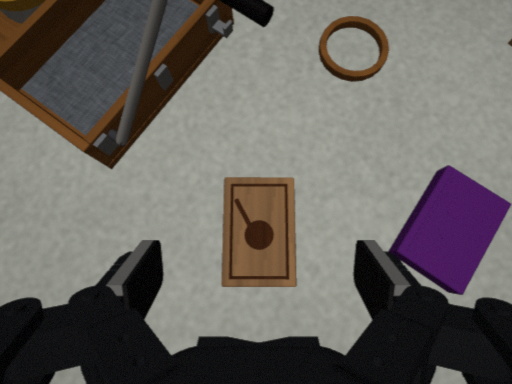

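Brown plaque at (259,232) lies where predicted, within 2 px. The purple look-alike is off at (455,230). Picking it.

```bash
python3 - <<'E'
from pk import *
do_pick([.4728,-.1491,.731],"A"); shot("scene","A_ls")
E
```

```text
False
down t 36.9 p [ 0.4567 -0.164   0.0155] F [ 0.   0.3 -0.4] w 0.0852
grip t 37.3 p [ 0.4567 -0.1643  0.0158] F [-3.6 -0.4  5.9] w 0.0585
False
lift t 38.4 p [ 0.4558 -0.1632  0.2139] F [ 0.1  0.9 -0.8] w 0.0583
```

View pics/A_lift.png

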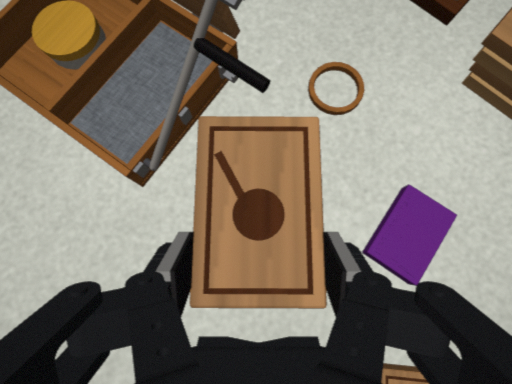

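View pics/A_ls.png

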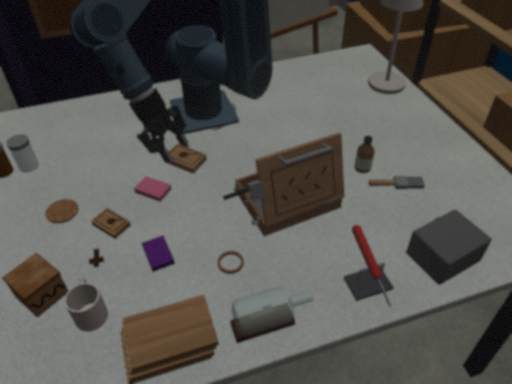

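```bash
cat >> pk.py <<'E'
def inhand(px,P):
    "actual plaque pose (tilt about jaw axis) from 4 top-face corners in wrist image; order +x+y,+x-y,-x-y,-x+y"
    c=viewer.get_calibration("wrist")
    X=np.array([[45,30,10],[45,-30,10],[-45,-30,10],[-45,30,10]])/1000
    p,q=pick(P,SG,S,B,G,HH); off=np.r_[P[:2],.010]-p
    R0=R.from_euler('z',P[2]); tcp=np.array(arm.current_ee_pos())
    def f(v): return (proj((R0*R.from_euler('y',v[2])).apply(X+[v[0],0,0])+tcp+off+[0,0,v[1]],c)-px).ravel()
    r=least_squares(f,[0,0,0.]); print("inhand dx,dz,pitch",r.x.round(4),np.abs(r.fun).max().round(1)); return r.x
E
python3 - <<'E'
from pk import *
P=[.4728,-.1491,.731]
inhand(np.array([[198,117],[319,117],[326,307],[191,307]],float),P)
transit(-20,-84); shot("scene","A_tr")
E
```

```text
inhand dx,dz,pitch [-0.0004 -0.004  -0.0262] 1.7
mid t 40.5 p [ 0.4002 -0.0224  0.3003] F [-0.3 -0.1 -1.1] w 0.0585
[ 0.41  0.22  1.9  -0.99  1.54  0.63]
over t 41.3 p [0.4934 0.0391 0.2184] F [-0.3 -0.6 -1.9] w 0.0584
```

View pics/A_tr.png

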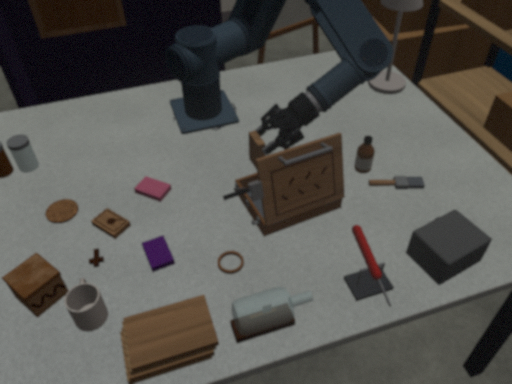

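```bash
python3 - <<'E'
from pk import *
put(-20,-84,"A"); shot("wrist","A_set"); im=shot("top","A_t")
cv2.imwrite("pics/A_t2.png",cv2.resize(im[140:260,170:310],None,fx=5,fy=5,interpolation=cv2.INTER_CUBIC))
E
```

```text
near t 42.5 p [0.4943 0.0397 0.0986] F [-0.  -0.2 -1.5] w 0.0583
contact True
set t 43.5 p [0.4939 0.0394 0.0776] F [0.5 0.6 3.9] w 0.0582
nominal z 0.078
```

View pics/A_set.png

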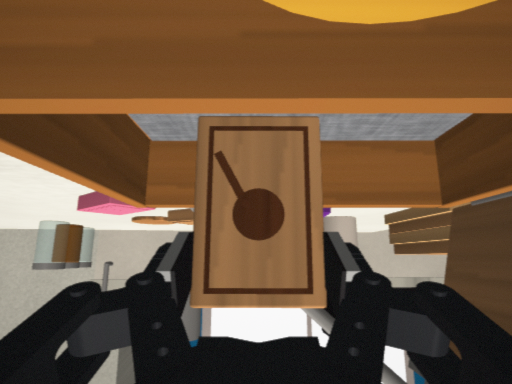

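View pics/A_t2.png

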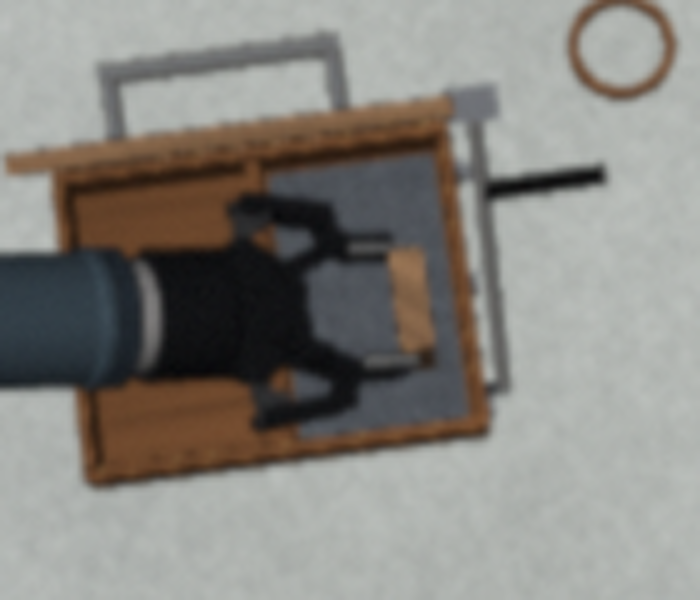

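```bash
cat >> pk.py <<'E'
def release():
    p=np.array(arm.current_ee_pos()); q=np.array(arm.current_tool_rot())
    eoat.open_jaws(); st("rel")
    z=R.from_quat(q).as_matrix()[:,2]
    print(arm.move_linear(p-.05*z,q,vel=.08,f_stop=10))
    arm.move_linear(p-.05*z+[0,0,.12],q,vel=.2); st("out")
E
python3 - <<'E'
from pk import *
release(); shot("wrist","A_rel"); im=shot("top","A_t3")
cv2.imwrite("pics/A_t4.png",cv2.resize(im[140:290,170:420],None,fx=3.1,fy=3.1,interpolation=cv2.INTER_CUBIC))
E
```

```text
rel t 44.0 p [0.4933 0.0394 0.0766] F [-0.8  0.8  0.4] w 0.0852
False
out t 45.5 p [0.4886 0.0827 0.2205] F [-0.3 -0.1  0.2] w 0.0855
```

View pics/A_rel.png

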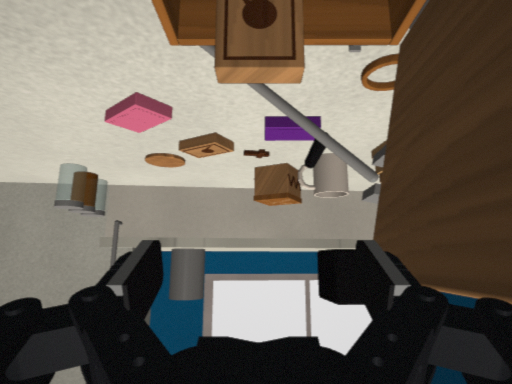

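View pics/A_t4.png

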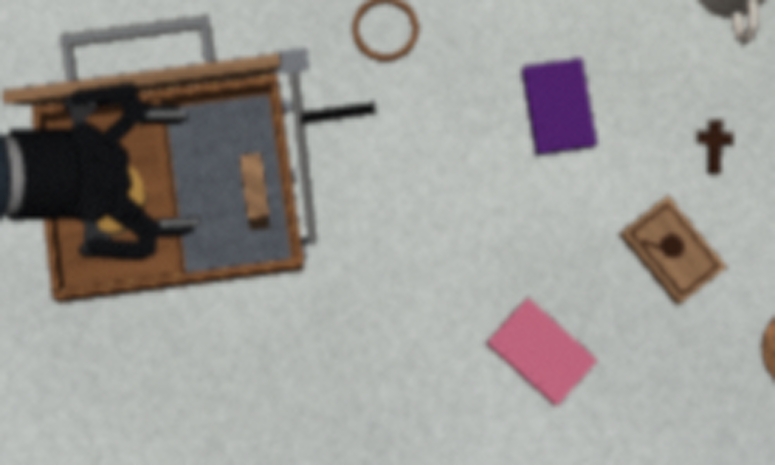

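Plaque A stands upright at (255,190) in the top crop. Plaque B at (672,248) has not moved.

```bash
python3 - <<'E'
from pk import *
q=np.array(arm.current_tool_rot()); arm.move_linear(W(-120,-60,320),q,vel=.25)
go_pick([.4368,-.3711,.6307],"B")
E
```

```text
hi t 48.2 p [ 0.4195 -0.3827  0.1346] F [ 0.6  0.6 -0.4] w 0.0854
[[223.0, 176.0], [294.0, 176.0], [297.0, 287.0], [221.0, 287.0]]
```

View pics/B_pre.png

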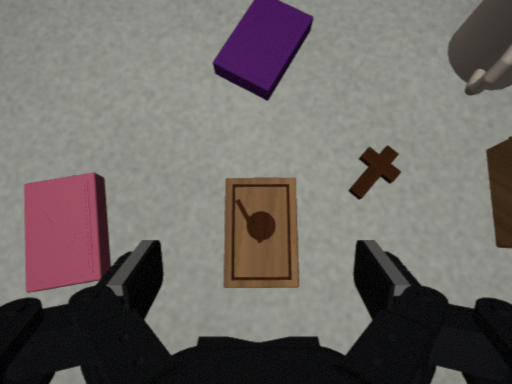

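```bash
python3 - <<'E'
from pk import *
do_pick([.4368,-.3711,.6307],"B")
transit(-20,-34); shot("scene","B_tr"); shot("wrist","B_tw"); shot("top","B_tt")
E
```

```text
False
down t 49.4 p [ 0.4193 -0.3845  0.0156] F [ 0.   0.2 -1. ] w 0.0857
grip t 49.8 p [ 0.4192 -0.3847  0.016 ] F [-1.4  0.1  5.1] w 0.0586
False
lift t 50.9 p [ 0.4187 -0.3834  0.2138] F [-0.2  0.3  0.1] w 0.0583
mid t 53.2 p [ 0.4001 -0.0226  0.3003] F [-0.7 -0.3 -0.4] w 0.0588
[ 0.41  0.22  1.91 -1.    1.54  0.63]
over t 54.1 p [0.488  0.0887 0.2184] F [-0.2 -1.5 -0.4] w 0.0586
```

View pics/B_tw.png

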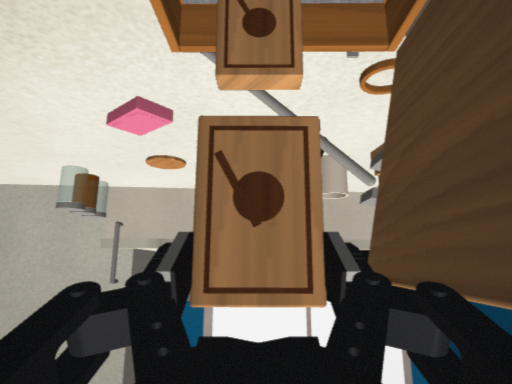

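View pics/B_tt.png

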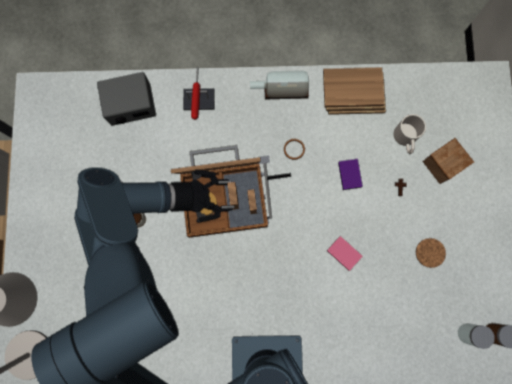

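```bash
python3 - <<'E'
from pk import *
print(back((134,213),"top",.12),back((137,219),"top",0), back((364,168),"scene",0.0))
print(arm.current_ee_pos(),W(-20,-34,0))
im=cv2.imread("pics/B_tr.png"); cv2.imwrite("pics/B_tr2.png",cv2.resize(im[50:230,220:440],None,fx=3.3,fy=3.3))
E
```

```text
[0.46029963 0.37111788 0.12      ] [0.45908922 0.39211187 0.        ] [0.45481798 0.39529941 0.        ]
[0.4880073  0.08869951 0.21885344] [0.48895623 0.08431559 0.        ]
```

View pics/B_tr2.png

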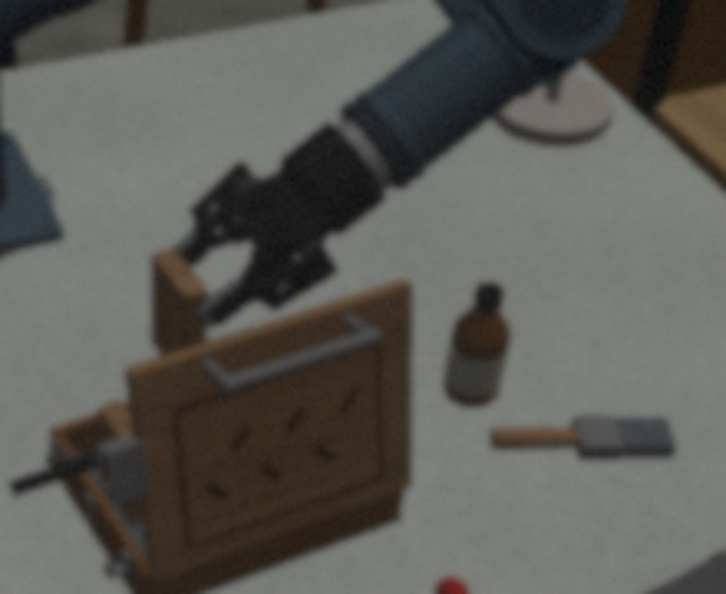

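```bash
python3 - <<'E'
from pk import *
put(-20,-34,"B"); shot("wrist","B_set"); shot("scene","B_ss")
E
```

```text
near t 55.4 p [0.4888 0.0895 0.0987] F [-0.9 -0.4 -1.3] w 0.0588
contact True
set t 56.5 p [0.4884 0.089  0.0777] F [0.1 0.4 4.5] w 0.0586
nominal z 0.078
```

View pics/B_set.png

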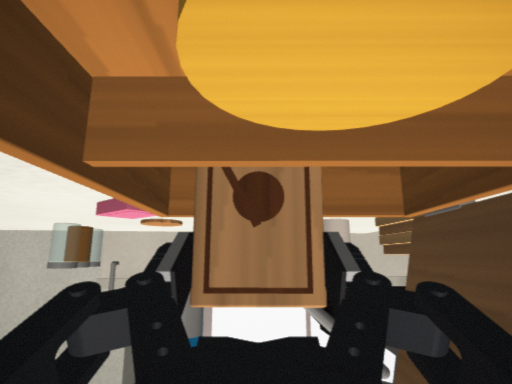

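View pics/B_ss.png

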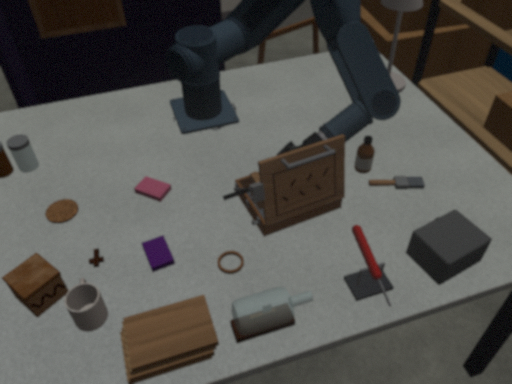

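```bash
python3 - <<'E'
from pk import *
release(); q=np.array(arm.current_tool_rot()); arm.move_linear(W(-140,0,330),q,vel=.25)
arm.move_pose(W(-130,-60,330),ori(-ez,ex)); st()
shot("wrist","Z_w"); im=shot("scene","Z_s"); im2=shot("top","Z_t")
cv2.imwrite("pics/Z_s2.png",cv2.resize(im[110:250,200:370],None,fx=4.2,fy=4.2,interpolation=cv2.INTER_CUBIC))
cv2.imwrite("pics/Z_t2.png",cv2.resize(im2[130:260,120:310],None,fx=4,fy=4,interpolation=cv2.INTER_CUBIC))
E
```

```text
rel t 57.0 p [0.488  0.0891 0.0769] F [1.4 0.2 1. ] w 0.0857
False
out t 58.5 p [0.4832 0.1323 0.2207] F [ 0.1  0.3 -0.3] w 0.0852
 t 60.2 p [0.3822 0.0461 0.3288] F [ 0.2  0.2 -0. ] w 0.0854
```

View pics/Z_w.png

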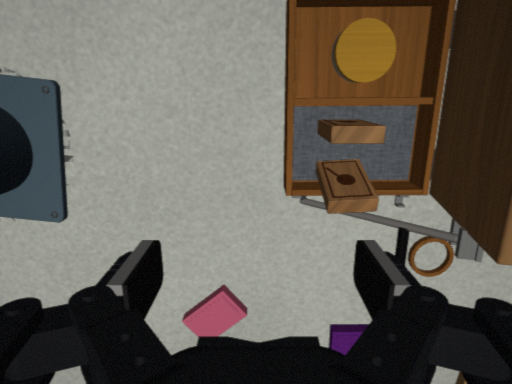

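View pics/Z_s2.png

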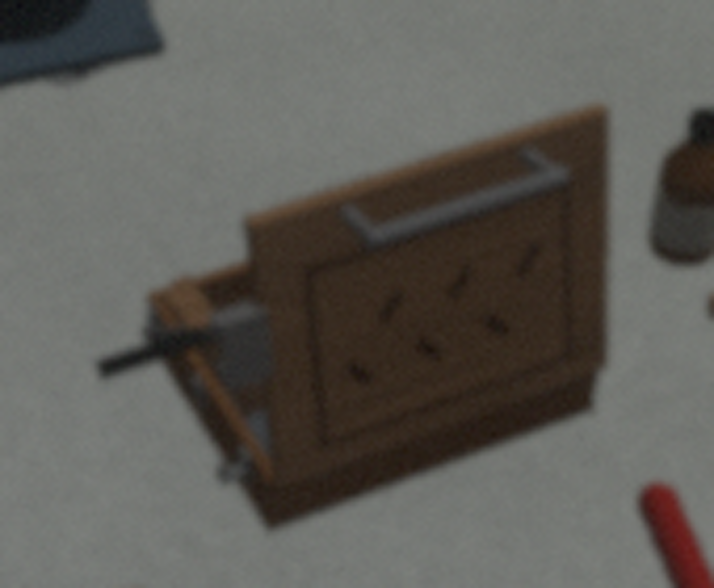

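View pics/Z_t2.png

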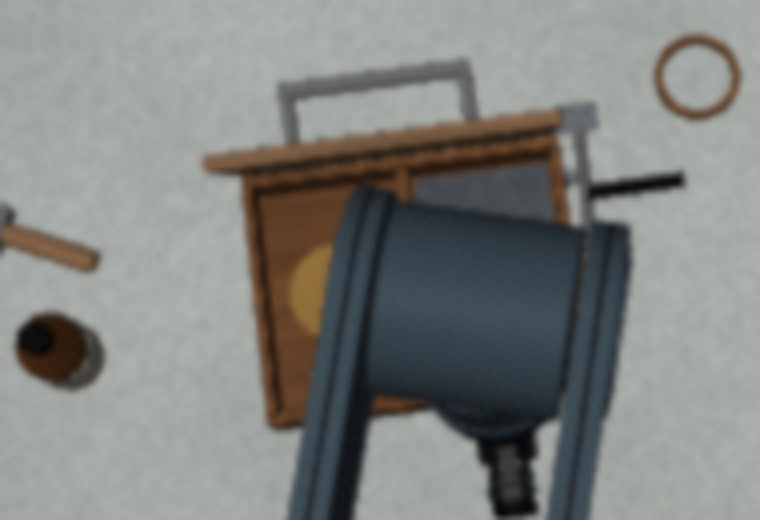

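```bash
python3 - <<'E'
from h import *
c=viewer.get_calibration("wrist")
for y in (-84,-34):
    X=np.array([[sx*30-20,y+sy*10,z] for z in (11,101) for sx in (-1,1) for sy in (1,-1)])/1000
    print(y,proj(T2(CH,X),c).round(0).tolist())
for th in (1.24,1.27,1.30,1.33,1.36,1.40): print(th,proj(np.array([lidpt(th,190,12,120)]),"scene").round(1),proj(np.array([lidpt(th,190,12,-120)]),"scene").round(1), proj(np.array([lidpt(th,178,47,-65)]),"scene").round(1))
ims=[cv2.resize(cv2.imread(f"pics/{n}.png")[120:215,225:345],None,fx=3,fy=3,interpolation=cv2.INTER_CUBIC) for n in ("p_s","A_ls","A_tr","Z_s")]
cv2.imwrite("pics/cmp.png",np.vstack([np.hstack(ims[:2]),np.hstack(ims[2:])]))
w=cv2.imread("pics/Z_w.png"); cv2.imwrite("pics/Z_w2.png",cv2.resize(w[90:290,280:512],None,fx=3,fy=3,interpolation=cv2.INTER_CUBIC))
E
```

```text
-84 [[315.0, 155.0], [315.0, 169.0], [358.0, 156.0], [357.0, 169.0], [328.0, 170.0], [327.0, 187.0], [381.0, 170.0], [379.0, 187.0]]
-34 [[317.0, 119.0], [316.0, 134.0], [361.0, 120.0], [360.0, 134.0], [331.0, 126.0], [330.0, 144.0], [386.0, 126.0], [384.0, 144.0]]
1.24 [[340. 133.]] [[255.1 159.9]] [[282.4 162.4]]
1.27 [[341.2 133.8]] [[256.  160.8]] [[283.5 163.7]]
1.3 [[342.5 134.6]] [[257.  161.7]] [[284.6 165. ]]
1.33 [[343.7 135.5]] [[258.  162.8]] [[285.6 166.4]]
1.36 [[345.  136.4]] [[259.  163.9]] [[286.7 167.8]]
1.4 [[346.7 137.8]] [[260.4 165.5]] [[288.2 169.9]]
```

View pics/cmp.png

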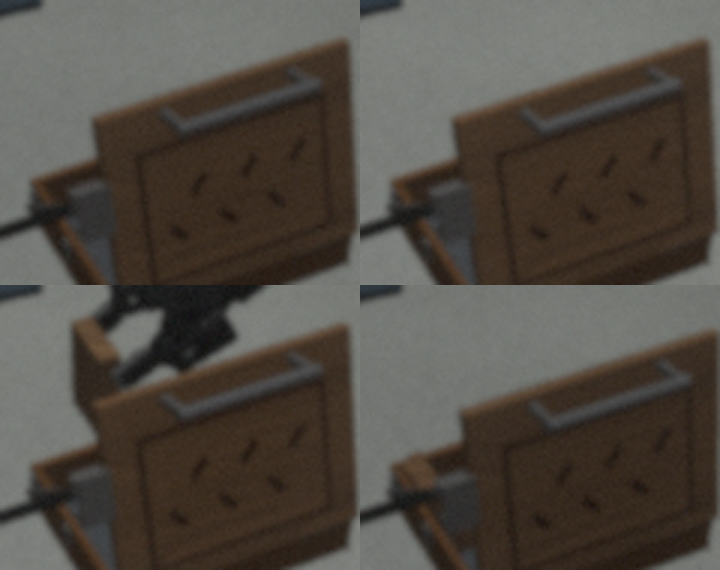

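View pics/Z_w2.png

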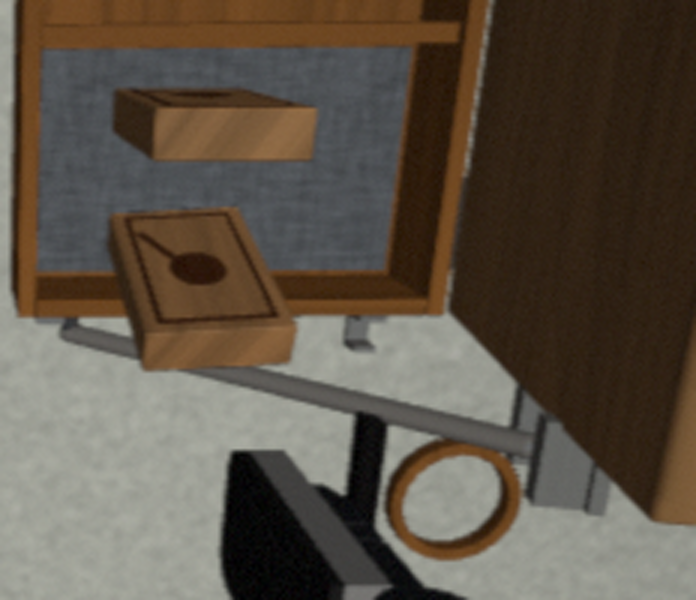

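```bash
python3 - <<'E'
from pk import *
for tl in (.9,.7,.5):
    q=ori(np.sin(tl)*ey-np.cos(tl)*ez,ex)
    p=W(20,-300,230)
    j=arm.inverse_kinematics(p,q)
    if j is not None:
        print(tl,np.round(j,2)); arm.move_linear(W(-130,-200,330),vel=.3); arm.move_pose(p,q); break
st(); shot("wrist","Y_w"); im=shot("top","Y_t"); 
c=viewer.get_calibration("wrist"); print(proj(W(-70+185*np.cos(.71),-133,38+185*np.sin(.71)),c))
cv2.imwrite("pics/Y_t2.png",cv2.resize(im[130:260,120:310],None,fx=4,fy=4,interpolation=cv2.INTER_CUBIC))
E
```

```text
0.9 [-0.8   0.69  1.19  0.55  1.98 -0.88]
 t 61.9 p [ 0.558  -0.1741  0.2308] F [-0.   0.4  1.3] w 0.0853
[[310.81381014 121.04643745]]
```

View pics/Y_w.png

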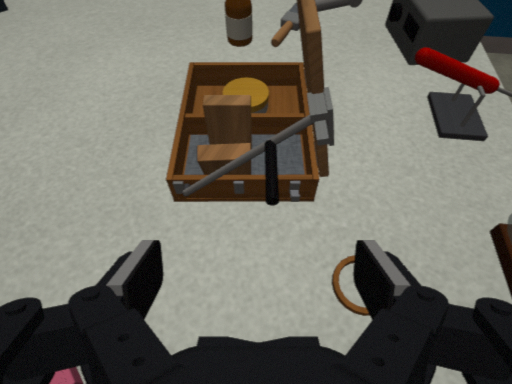

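View pics/Y_t2.png

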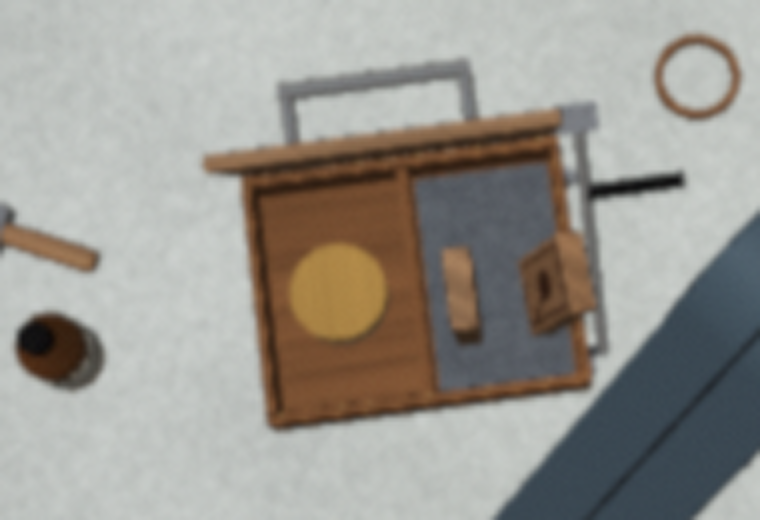

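```bash
python3 - <<'E'
import cv2
w=cv2.imread("pics/Y_w.png"); cv2.imwrite("pics/Y_w2.png",cv2.resize(w[50:210,165:345],None,fx=4,fy=3.7,interpolation=cv2.INTER_CUBIC))
E
```

```text
(no output)
```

View pics/Y_w2.png

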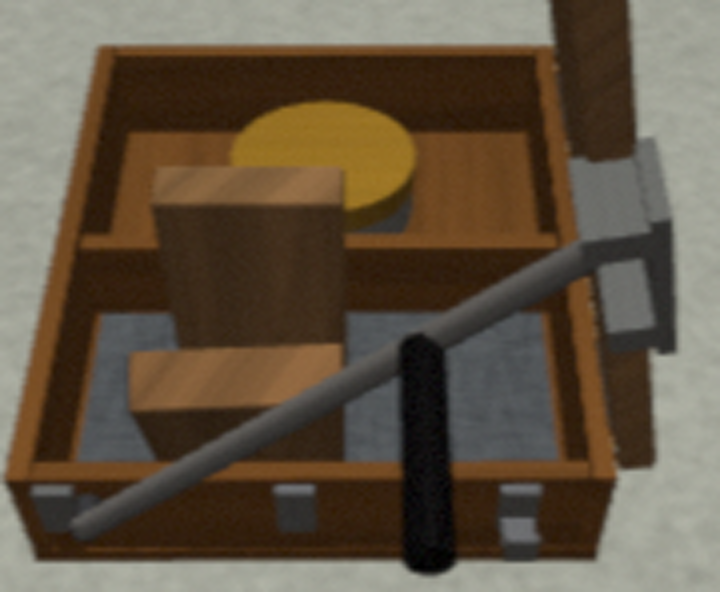

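```bash
python3 - <<'E'
from h import *
c=viewer.get_calibration("wrist")
def un(p): return (np.array(p,float)+.5)/[4,3.7]-.5+[165,50]
pts=un([[12,478],[612,478],[555,48],[100,48],[428,555],[420,345]])
X0=np.array([[-95,-122,50],[95,-122,50],[95,122,50],[-95,122,50]])/1000
def f(v):
    a=v[3]; X=np.vstack([X0,np.array([[-70+135*np.cos(a),-203,38+135*np.sin(a)],[-70+135*np.cos(a),-137,38+135*np.sin(a)]])/1000])
    return np.r_[(proj(T2(v[:3],X),c)-pts).ravel(),(v[:2]-CH[:2])/.001,(v[2]-CH[2])/.005]
r=least_squares(f,[*CH,.7]); print(r.x-np.r_[CH,0],r.fun.round(1))
v=r.x
for a in (.68,.71,.74,.77): print("tip",a,((proj(T2(v[:3],np.array([[-70+185*np.cos(a),-133,38+185*np.sin(a)]])/1000),c)[0]+.5-[165,50])*[4,3.7]).round(0))
for th in (1.24,1.28,1.32,1.36,1.4):
    P=[]
    for al,up,y in ((110,11,-147),(122,0,-147),(98,0,-147),(190,0,-120),(190,12,-120)):
        P.append([95-al*np.cos(th)+up*np.sin(th),y,50+al*np.sin(th)+up*np.cos(th)])
    print(th,((proj(T2(v[:3],np.array(P)/1000),c)+.5-[165,50])*[4,3.7]).round(0).tolist())
E
python3 - <<'E'
import cv2
w=cv2.imread("pics/Y_w.png"); cv2.imwrite("pics/Y_w3.png",cv2.resize(w[0:200,250:400],None,fx=4,fy=3.7,interpolation=cv2.INTER_CUBIC)[:592]); cv2.imwrite("pics/Y_w4.png",cv2.resize(w[80:150,280:345],None,fx=8,fy=8,interpolation=cv2.INTER_CUBIC))
E
```

```text
[0.00124513 0.00116599 0.00551778 0.73780876] [-1.8  0.2  1.9  0.2 -0.2 -1.1 -0.2 -1.2 -0.8 -0.1 -0.4  1.8  1.2  1.2
  1.1]
tip 0.68 [606. 273.]
tip 0.71 [594. 261.]
tip 0.74 [580. 249.]
tip 0.77 [566. 236.]
1.24 [[596.0, 303.0], [538.0, 280.0], [560.0, 344.0], [450.0, -31.0], [510.0, -48.0]]
1.28 [[616.0, 300.0], [559.0, 276.0], [577.0, 341.0], [488.0, -41.0], [549.0, -56.0]]
1.32 [[635.0, 298.0], [581.0, 272.0], [593.0, 338.0], [526.0, -50.0], [588.0, -64.0]]
1.36 [[655.0, 297.0], [603.0, 268.0], [610.0, 336.0], [566.0, -58.0], [628.0, -69.0]]
1.4 [[674.0, 295.0], [625.0, 266.0], [626.0, 334.0], [605.0, -65.0], [669.0, -74.0]]
```

View pics/Y_w4.png

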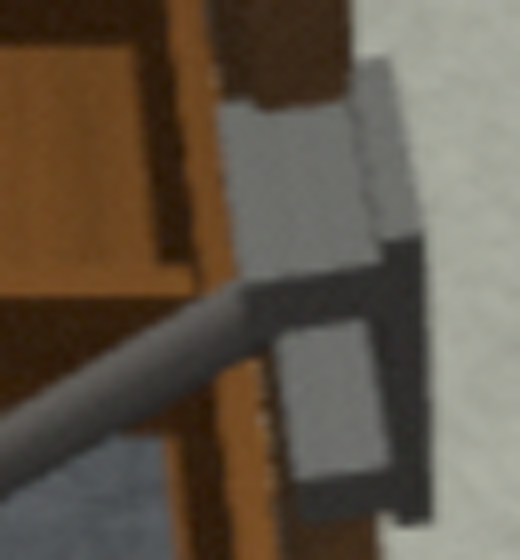

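The lid is at about 1.33 and the rod tip, at (240,300) in the crop, rests on the front of the upper rib, not in the slot. The lid went from about 1.27 to 1.33 between the A_tr and B_tr pictures, so probably the opening jaws pushed it while I released plaque A. Plaque A now also leans on the right wall, while B stands. I'll re-prop the lid first, then mend A.

```bash
python3 - <<'E'
from h import *
p0=np.array(arm.current_ee_pos()); arm.move_linear(p0+[-.05,0,.13],vel=.25)
arm.move_pose([.58,.1,.38],lid_tool(1,.1,1)[1])
p,q=lid_tool(1.33,.62,1); z=R.from_quat(q).as_matrix()[:,2]
arm.move_linear(p-.06*z+[0,0,.05],lid_tool(1.5,.3,1)[1],vel=.25,f_stop=15)
print(arm.move_linear(p-.05*z,q,vel=.15,f_stop=15)); shot("wrist","x1")
print(arm.move_linear(p,q,vel=.1,f_stop=12)); st("at")
eoat.gripper_close(25); st("grip")
for th in (1.4,1.46,1.52,1.55):
    p,q=lid_tool(th,.45*th,1); 
    if arm.move_linear(p,q,vel=.08,f_stop=30): st("STOP")
st("up"); shot("wrist","x2")
E
```

```text
False
False
at t 65.5 p [0.6013 0.1309 0.2339] F [-0.6  0.4  0.1] w 0.0856
grip t 66.2 p [0.601  0.1308 0.2315] F [ 0.5 -0.4 -0.2] w 0.0107
up t 67.3 p [0.6406 0.1353 0.2268] F [-0.9  1.5  0.9] w 0.011
```

View pics/x2.png

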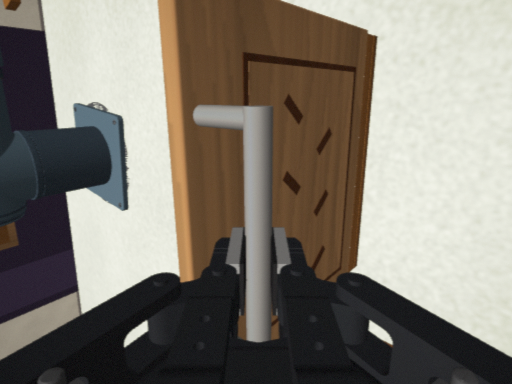

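```bash
python3 - <<'E'
from h import *
eoat.open_jaws()
p,q=lid_tool(1.55,.45*1.55,1); z=R.from_quat(q).as_matrix()[:,2]
arm.move_linear(p-.04*z,q,vel=.12,f_stop=15)
arm.move_linear(p-.04*z+[0,0,.06],lid_tool(1.55,.2,1)[1],vel=.2)
arm.move_pose([.6,.1,.36],lid_tool(1,.0,1)[1])
p,q=pin(.74); z=R.from_quat(q).as_matrix()[:,2]
arm.move_pose(W(30,-235,260),q)
print(arm.move_linear(p-.04*z,q,vel=.2,f_stop=15)); st()
im=shot("wrist","x3")
cv2.imwrite("pics/x3b.png",cv2.resize(im[60:260,90:370],None,fx=2.8,fy=2.8,interpolation=cv2.INTER_CUBIC))
E
```

```text
False
 t 71.3 p [ 0.5576 -0.075   0.1633] F [ 0.2 -1.  -0.4] w 0.0854
```

View pics/x3b.png

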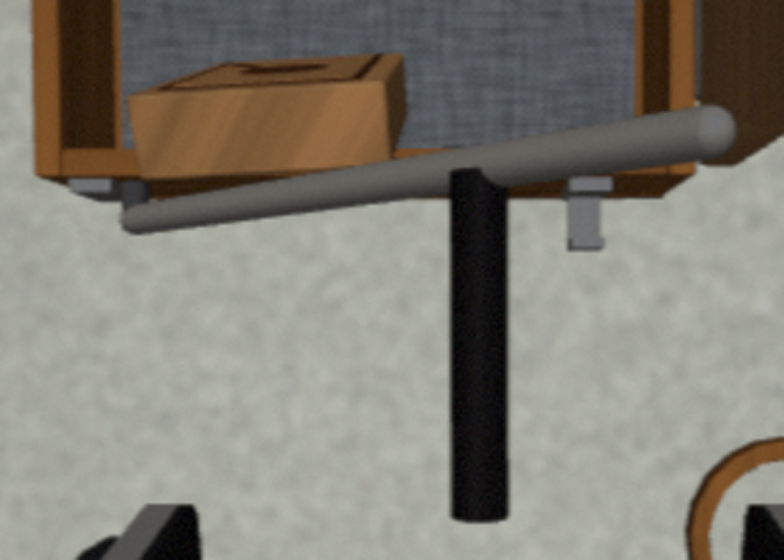

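```bash
python3 - <<'E'
from h import *
q=np.array(arm.current_tool_rot()); p0=np.array(arm.current_ee_pos()); z0=R.from_quat(q).as_matrix()[:,2]
arm.move_linear(p0-z0*.08+[0,0,.05],q,vel=.25)
arm.move_pose([.6,.1,.36],lid_tool(1,.1,1)[1])
p,q=lid_tool(1.55,.45*1.55,1); z=R.from_quat(q).as_matrix()[:,2]
arm.move_linear(p-.04*z+[0,0,.06],lid_tool(1.55,.2,1)[1],vel=.2,f_stop=15)
arm.move_linear(p-.04*z,q,vel=.15,f_stop=15)
print(arm.move_linear(p,q,vel=.1,f_stop=15)); st("at")
eoat.gripper_close(25); st("grip")
for th in (1.5,1.42,1.36,1.32,1.30,1.29,1.28,1.27,1.265,1.26,1.255):
    p,q=lid_tool(th,.62,1)
    s=arm.move_linear(p,q,vel=.05,f_stop=20); F=np.array(arm.current_contact_force())
    print(th,s,F.round(1))
    if th<1.35 and F[0]>6: break
eoat.open_jaws(); st("open")
z=R.from_quat(q).as_matrix()[:,2]
arm.move_linear(p-.08*z,q,vel=.12,f_stop=15)
arm.move_linear(p-.08*z+[0,0,.07],lid_tool(1.5,.2,1)[1],vel=.2)
arm.move_pose([.5,.05,.38],ori(-ez,ex))
im=shot("scene","w_s"); im=shot("wrist","w_w"); st()
for tl in (1.2,1.1,1.0,.9):
  for x in (60,40,20):
    j=arm.inverse_kinematics(W(x,-280,190),ori(np.sin(tl)*ey-np.cos(tl)*ez,ex)); print(tl,x,j is not None)
E
```

```text
False
at t 74.8 p [0.6407 0.1352 0.2303] F [ 0.6  0.7 -0.1] w 0.0854
grip t 75.4 p [0.6408 0.1352 0.2264] F [ 0.3 -0.1  0.2] w 0.0106
1.5 True [ 0.9 -0.1  3.5]
1.42 False [ 1.2 -0.5  7.4]
1.36 False [0.1 0.4 6.7]
1.32 False [-0.4  0.5  6. ]
1.3 False [-0.8  1.2  5.9]
1.29 False [-0.5  0.6  5.1]
1.28 False [-0.3  0.1  5.3]
1.27 False [3.7 0.2 6.4]
1.265 False [5.  1.3 6.3]
1.26 False [8.6 1.5 6.8]
open t 79.0 p [0.5881 0.1294 0.2314] F [-0.3 -0.1  0.3] w 0.0854
 t 81.2 p [0.5012 0.0501 0.3783] F [-0.3  1.2  0.1] w 0.0856
1.2 60 True
1.2 40 True
1.2 20 True
1.1 60 True
1.1 40 True
1.1 20 True
1.0 60 True
1.0 40 True
1.0 20 True
0.9 60 True
0.9 40 True
0.9 20 True
```

```bash
python3 - <<'E'
from h import *
arm.move_pose(W(-60,-250,360),ori(-ez,ex))
for tl,zz in ((1.4,180),(1.3,190),(1.2,200)):
    q=ori(np.sin(tl)*ey-np.cos(tl)*ez,ex)
    try: arm.move_pose(W(70,-300,zz),q); break
    except arm.Unreachable: print("x")
st(); im=shot("wrist","w_e"); c=viewer.get_calibration("wrist")
u=proj(W(72,-133,158),c)[0].astype(int); print(u)
a=max(u[1]-60,0);b=max(u[0]-80,0)
cv2.imwrite("pics/w_e2.png",cv2.resize(im[a:a+120,b:b+160],None,fx=5,fy=5,interpolation=cv2.INTER_CUBIC))
E
```

```text
t 83.0 p [ 0.6082 -0.169   0.1812] F [-0.4  0.3  1.2] w 0.0856
[259 164]
```

View pics/w_e.png

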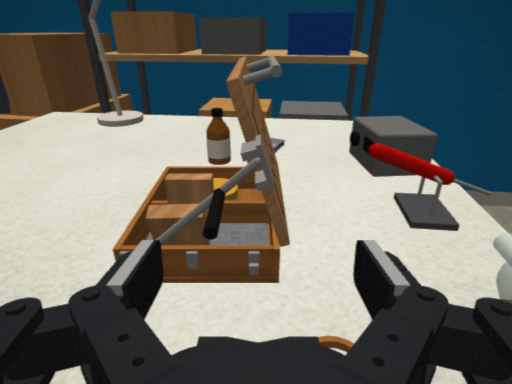

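View pics/w_e2.png

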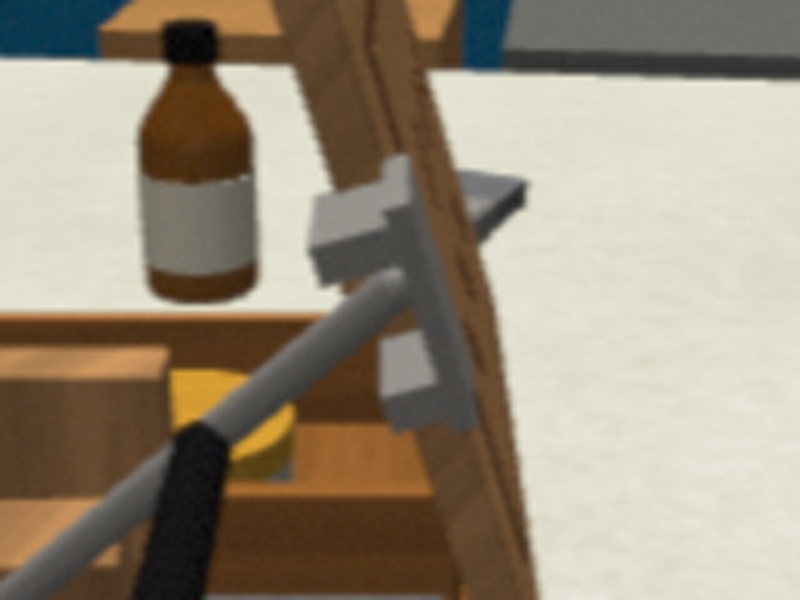

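View pics/w_w.png

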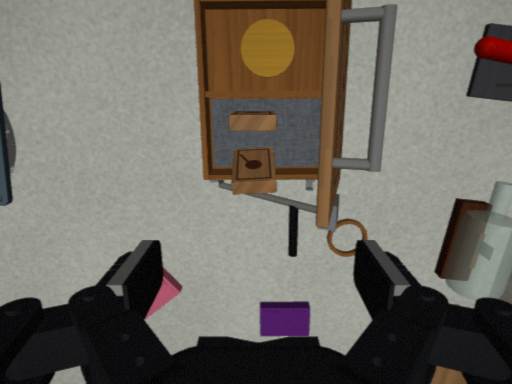

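The tip now sits fully in the slot, between the ribs at (385,290) in the crop. When I raised the hand at x=-20 its knuckles must have brushed the lid edge, so I'll work at x≤-40. Plan: set B temporarily on the table, re-stand A, then B.

```bash
cat >> pk.py <<'E'
def place3(x,y,b,lift=0,g=.022,h=.005,base=11,back=0):
    d=-ey; z=np.sin(b)*ez+np.cos(b)*d
    return W(x,y,base+45)+g*ez-h*d+lift*ez-back*z, ori(z,np.cross(ez,d))
def lin(t,vel=.15,f=None):
    r=arm.move_linear(t[0],t[1],vel=vel,f_stop=f)
    if r: st("FSTOP")
    return r
E
python3 - <<'E'
from pk import *
ik=lambda t: arm.inverse_kinematics(*t)
for n,t in dict(P0=place3(-90,-34,-.5,.15,back=.08),P1=place3(-80,-34,-.5,.03,back=.08),P2=place3(-20,-34,-.5,back=.08),P3=place3(-20,-34,-.5),P4=place3(-50,-34,-.5,.15)).items():
    j=ik(t); print(n,None if j is None else j.round(2))
for x,y in ((-165,-60),(-165,-20),(-165,-100),(-150,-60),(-175,0),(-165,-150)):
    print(x,y,[None if j is None else np.round(j,2) for j in (ik(place3(x,y,-.5,base=0)),ik(place3(x,y,-.5,.15,base=0)))])
E
```

```text
P0 [ 0.69  0.47  1.63 -0.84  1.75  0.74]
P1 [ 0.68  0.64  1.69 -0.83  1.58  0.91]
P2 [ 0.63  0.74  1.58 -0.87  1.56  0.88]
P3 [ 0.52  0.75  1.7  -0.95  1.42  0.94]
P4 [ 0.55  0.5   1.7  -0.92  1.59  0.74]
-165 -60 [array([ 0.6 ,  0.66,  2.04, -0.93,  1.31,  1.17]), array([ 0.6 ,  0.36,  1.97, -0.89,  1.54,  0.88])]
-165 -20 [array([ 0.67,  0.68,  1.97, -0.86,  1.37,  1.15]), array([ 0.67,  0.4 ,  1.9 , -0.84,  1.6 ,  0.89])]
-165 -100 [array([ 0.52,  0.64,  2.1 , -1.01,  1.26,  1.19]), array([ 0.52,  0.33,  2.03, -0.94,  1.48,  0.86])]
-150 -60 [array([ 0.59,  0.67,  2.01, -0.94,  1.32,  1.15]), array([ 0.59,  0.38,  1.94, -0.9 ,  1.54,  0.86])]
-175 0 [array([ 0.72,  0.69,  1.95, -0.82,  1.39,  1.16]), array([ 0.72,  0.41,  1.88, -0.8 ,  1.63,  0.91])]
-165 -150 [array([ 0.41,  0.63,  2.17, -1.12,  1.2 ,  1.22]), array([ 0.41,  0.29,  2.1 , -1.02,  1.4 ,  0.84])]
```

```bash
python3 - <<'E'
from pk import *
arm.move_linear(W(0,-340,300),vel=.3)
arm.move_pose(W(-130,-150,360),ori(-ez,ex))
arm.move_pose(*place3(-90,-34,-.5,.15,back=.08)); st("P0")
lin(place3(-80,-34,-.5,.02,back=.08),.2,12)
lin(place3(-20,-34,-.5,.0,back=.08),.12,10)
lin(place3(-20,-34,-.5),.1,8); st("at")
shot("wrist","v1")
eoat.gripper_close(45); st("grip")
lin(place3(-45,-34,-.5,.03),.1,20)
lin(place3(-50,-34,-.5,.15),.2); st("lift")
lin(place3(-165,-60,-.5,.13,base=0),.2); st()
lin(place3(-165,-60,-.5,.02,base=0),.15,10)
print(lin(place3(-165,-60,-.5,-.008,base=0),.02,4)); st("set")
shot("wrist","v2"); shot("scene","v2s")
E
```

```text
P0 t 86.0 p [0.4118 0.1507 0.2656] F [-0.4 -0.8  1. ] w 0.0854
at t 88.5 p [0.4886 0.0896 0.0782] F [ 0.6 -0.8  0. ] w 0.0851
grip t 88.9 p [0.4886 0.0895 0.0784] F [0.1 1.  2.2] w 0.0585
lift t 90.2 p [0.4583 0.0859 0.227 ] F [ 0.9 -0.2 -1.3] w 0.0583
 t 90.9 p [0.3482 0.048  0.1968] F [ 0.5 -1.  -0.5] w 0.0583
FSTOP t 92.8 p [0.347  0.0473 0.0674] F [ 0.5 -0.7  3.8] w 0.0587
True
set t 92.8 p [0.347  0.0473 0.0674] F [ 0.5 -0.7  3.8] w 0.0587
```

View pics/v2.png

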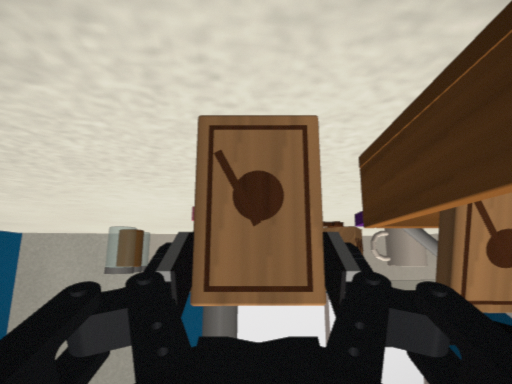

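View pics/v2s.png

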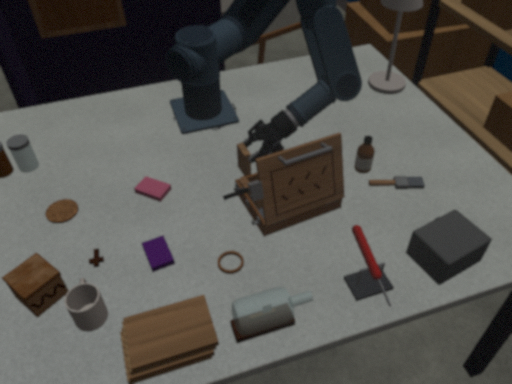

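```bash
python3 - <<'E'
from pk import *
eoat.open_jaws(); st("rel")
lin(place3(-165,-60,-.5,.0,base=0,back=.06),.1,10)
lin(place3(-165,-60,-.5,.2,base=0,back=.06),.25)
arm.move_pose(W(-40,-60,330),ori(-ez,ex)); st()
im=shot("wrist","u1"); c=viewer.get_calibration("wrist"); np.save("u1c.npy",c,allow_pickle=True)
cv2.imwrite("pics/u1b.png",cv2.resize(im[60:260,150:350],None,fx=3,fy=3,interpolation=cv2.INTER_CUBIC))
cv2.imwrite("pics/u1.png",im)
E
```

```text
rel t 93.2 p [0.3468 0.0475 0.0669] F [-0.2 -0.2 -0.3] w 0.0854
 t 95.9 p [0.4706 0.0564 0.328 ] F [ 0.1  0.3 -0.8] w 0.0853
```

View pics/u1.png

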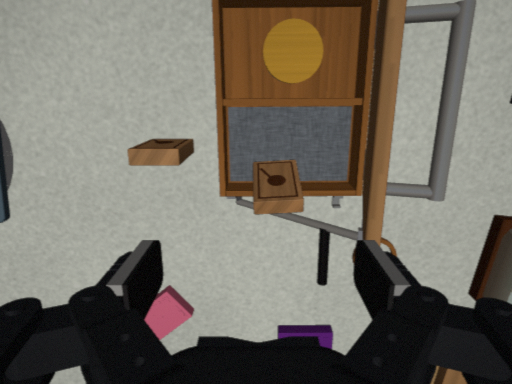

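View pics/u1b.png

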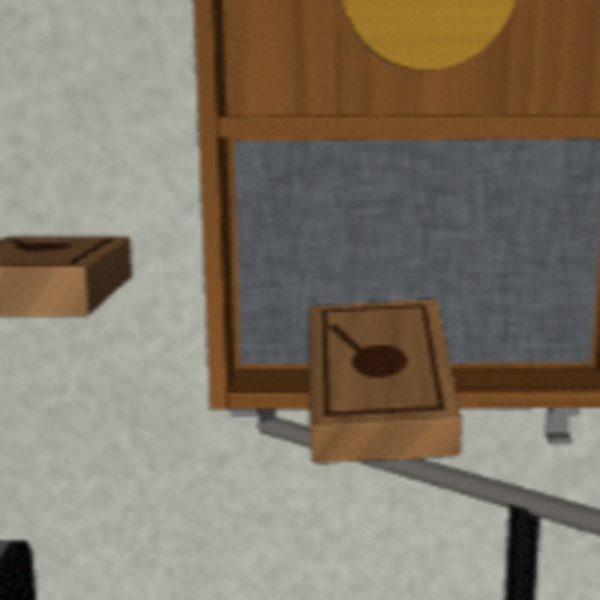

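```bash
cat >> pk.py <<'E'
def fitA(pts):
    c=np.load("u1c.npy",allow_pickle=True).item()
    px=uncrop(pts,3,[150,60])
    # plaque local: u along chest x (60), v along y (20), w up (90)
    L=np.array([[-30,10,-45],[30,10,-45],[-30,10,45],[30,10,45],[-30,-10,45],[30,-10,45]])/1000
    def rot(v): return R.from_euler('z',CH[2]+v[3])*R.from_euler('x',v[4])
    def f(v):
        Y=rot(v).apply(L)+v[:3]
        low=(rot(v).apply(np.array([[0,-.01,-.045]]))+v[:3])[0,2]
        return np.r_[(proj(Y,c)-px).ravel(),(low-.011)/.001]
    r=least_squares(f,[*W(-20,-100,55),0,.4]); return r
E
python3 - <<'E'
from pk import *
r=fitA([[311,307],[436,300],[312,420],[457,410],[313,462],[459,455]])
v=r.x; print(v.round(4),r.fun.round(1))
c,s=np.cos(CH[2]),np.sin(CH[2]); dxy=v[:2]-CH[:2]; print("chest",(dxy@[c,s]).round(4),(dxy@[-s,c]).round(4))
E
```

```text
[0.4973 0.0154 0.0566 0.0583 0.3051] [-0.8  0.1  0.3  0.1 -1.3  0.2  1.7  0.8 -0.5 -0.4  0.6 -0.7 -0.3]
chest -0.0192 -0.1034
```

```bash
python3 - <<'E'
from pk import *
v=fitA([[311,307],[436,300],[312,420],[457,410],[313,462],[459,455]]).x
Rp=(R.from_euler('z',CH[2]+v[3])*R.from_euler('x',v[4])).as_matrix()
b=-.5; u=Rp[:,2]; d=-Rp[:,1]; z=np.sin(b)*u+np.cos(b)*d
q=ori(z,Rp[:,0]); p=v[:3]+.022*u-.005*d
J=[arm.inverse_kinematics(p+o,q) for o in (-.08*z-.07*ex+.1*ez,-.08*z-.05*ex,-.08*z,0*z)]; print([None if j is None else j.round(2) for j in J])
arm.move_pose(p-.08*z-.07*ex+.1*ez,q)
lin((p-.08*z-.04*ex,q),.2,12); lin((p-.08*z,q),.12,10)
lin((p,q),.1,8); st("at"); shot("wrist","t1")
E
```

```text
[array([ 0.43,  0.23,  1.84, -0.75,  1.39,  0.53]), array([ 0.42,  0.4 ,  1.9 , -0.8 ,  1.21,  0.69]), array([ 0.39,  0.46,  1.79, -0.8 ,  1.23,  0.64]), array([ 0.29,  0.52,  1.88, -0.9 ,  1.07,  0.71])]
at t 98.8 p [0.4979 0.0139 0.0794] F [0.6 0.9 0.1] w 0.0853
```

View pics/t1.png

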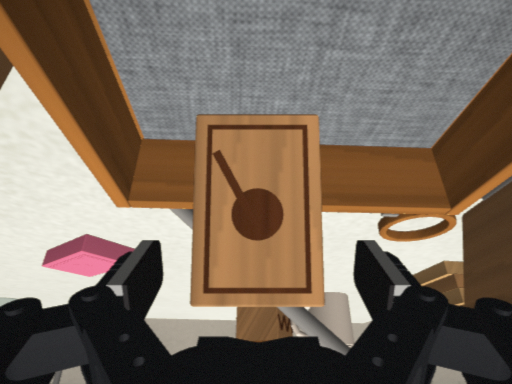

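```bash
python3 - <<'E'
from pk import *
eoat.gripper_close(45); st("grip")
p=np.array(arm.current_ee_pos()); q=np.array(arm.current_tool_rot())
lin((p+.02*ey*1+.03*ez,q),.1,20); 
lin((p+.02*ey-.025*ex+.08*ez,q),.15,20)
lin(place3(-45,-84,-.5,.14),.2); st("up")
lin(place3(-45,-84,-.5,.02),.15,10)
print(lin(place3(-45,-84,-.5,-.01),.02,4)); st("set"); print(place3(-45,-84,-.5)[0])
shot("wrist","t2")
E
```

```text
grip t 99.2 p [0.4979 0.014  0.0797] F [-1.7  3.9  5.3] w 0.0583
up t 100.7 p [0.4691 0.0373 0.2159] F [-0.4 -0.1 -1.8] w 0.0579
FSTOP t 102.6 p [0.469  0.0366 0.0788] F [0.3 1.7 4.4] w 0.0587
True
set t 102.6 p [0.469  0.0366 0.0788] F [0.3 1.7 4.4] w 0.0587
[0.46902347 0.03685313 0.078     ]
```

View pics/t2.png

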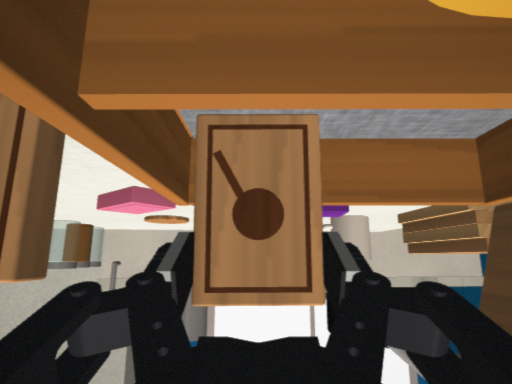

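```bash
python3 - <<'E'
from pk import *
print(lin(place3(-45,-84,-.5,-.003),.02,10)); st("press")
eoat.open_jaws(); st("rel")
print(lin(place3(-45,-84,-.5,0,back=.06),.08,8))
lin(place3(-60,-84,-.5,.14,back=.06),.2)
arm.move_pose(W(-80,-60,330),ori(-ez,ex)); st()
shot("wrist","s1"); im=shot("scene","s1s")
cv2.imwrite("pics/s1b.png",cv2.resize(im[110:250,200:370],None,fx=4.2,fy=4.2,interpolation=cv2.INTER_CUBIC))
E
```

```text
FSTOP t 102.9 p [0.4689 0.0359 0.0786] F [0.1 0.7 3.3] w 0.0581
True
press t 102.9 p [0.4689 0.0359 0.0786] F [0.1 0.7 3.3] w 0.0581
rel t 103.3 p [0.4688 0.036  0.0782] F [-0.  -0.6 -0.6] w 0.0853
False
 t 106.0 p [0.4313 0.0517 0.3282] F [-0.1  0.4 -0.4] w 0.0853
```

View pics/s1.png

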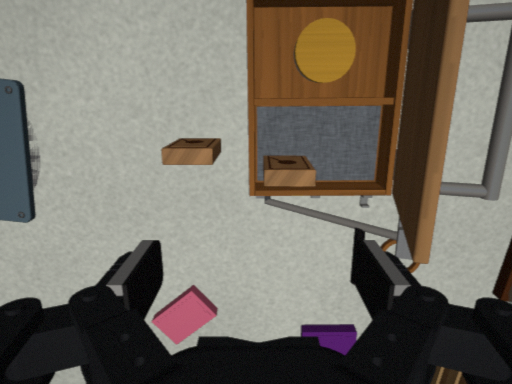

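View pics/s1b.png

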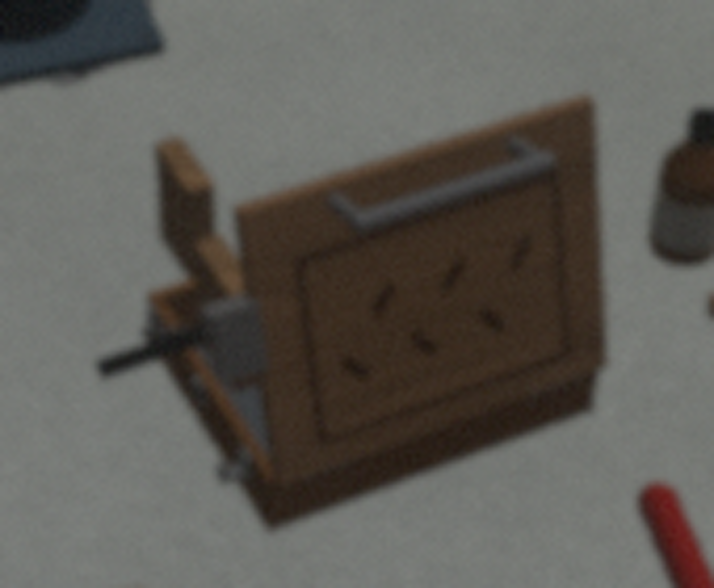

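A stands upright, and the lid is where it was seated (same corners as in p_s2). Now B, from its temporary spot.

```bash
python3 - <<'E'
from pk import *
arm.move_pose(*place3(-165,-60,-.5,.14,base=0,back=.06))
lin(place3(-165,-60,-.5,0,base=0,back=.06),.2,10)
lin(place3(-165,-60,-.5,0,base=0),.1,8)
eoat.gripper_close(45); st("grip")
lin(place3(-165,-60,-.5,.17,base=0),.2); shot("wrist","r0")
lin(place3(-45,-34,-.5,.14),.2); st("over")
lin(place3(-45,-34,-.5,.02),.15,10)
lin(place3(-45,-34,-.5,-.01),.02,4); st("set"); shot("wrist","r1")
E
```

```text
grip t 109.0 p [0.3473 0.0479 0.0674] F [0.5 0.6 2.9] w 0.0584
over t 110.9 p [0.4625 0.0861 0.2174] F [0.4 0.3 0.2] w 0.0588
FSTOP t 112.8 p [0.4635 0.0863 0.0784] F [-0.5  1.4  3.8] w 0.0582
set t 112.8 p [0.4635 0.0863 0.0784] F [-0.5  1.4  3.8] w 0.0582
```

View pics/r1.png

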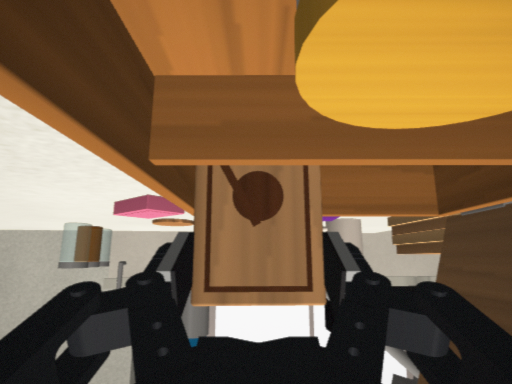

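```bash
python3 - <<'E'
from pk import *
eoat.open_jaws(); st("rel")
print(lin(place3(-45,-34,-.5,0,back=.06),.08,8))
lin(place3(-70,-34,-.5,.14,back=.06),.2)
arm.move_pose(W(-80,-60,330),ori(-ez,ex)); st()
im=shot("wrist","q1"); c=viewer.get_calibration("wrist")
for y in (-84,-34):
    X=np.array([[sx*30-45,y+sy*10,101] for sx in (-1,1) for sy in (1,-1)])/1000
    print(y,proj(T2(CH,X),c).round(0).tolist())
cv2.imwrite("pics/q1b.png",cv2.resize(im[80:280,230:430],None,fx=3,fy=3,interpolation=cv2.INTER_CUBIC))
arm.move_linear(W(-60,-230,360),vel=.3)
tl=1.4
arm.move_pose(W(70,-300,180),ori(np.sin(tl)*ey-np.cos(tl)*ez,ex)); st()
im=shot("wrist","q2"); cv2.imwrite("pics/q2b.png",cv2.resize(im[100:290,110:310],None,fx=3.6,fy=3.1,interpolation=cv2.INTER_CUBIC))
im=shot("scene","q3");im=shot("top","q4"); cv2.imwrite("pics/q4b.png",cv2.resize(im[130:260,100:310],None,fx=3.7,fy=3.7,interpolation=cv2.INTER_CUBIC))
E
```

```text
rel t 113.2 p [0.463  0.0863 0.0776] F [ 0.2 -0.1 -0.3] w 0.0855
False
 t 115.9 p [0.4314 0.0518 0.3283] F [ 0.5  0.1 -0.4] w 0.0856
-84 [[264.0, 170.0], [264.0, 187.0], [316.0, 170.0], [315.0, 187.0]]
-34 [[264.0, 126.0], [264.0, 144.0], [318.0, 126.0], [317.0, 144.0]]
 t 117.8 p [ 0.6081 -0.1688  0.1816] F [ 0.3 -0.6  0. ] w 0.085
```

View pics/q1b.png

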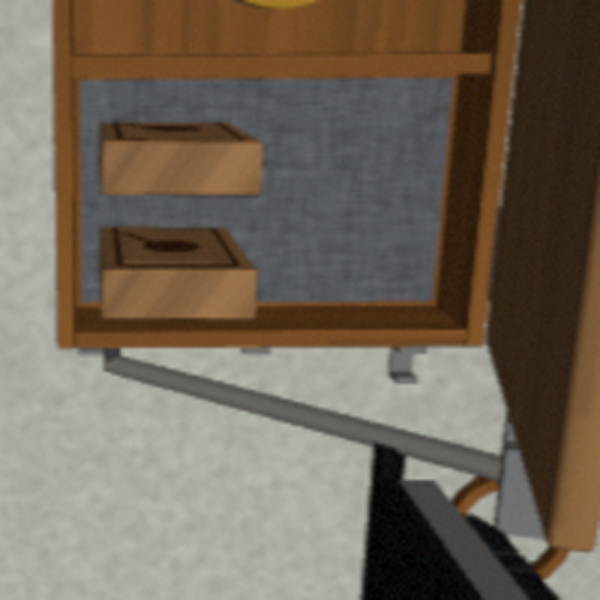

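View pics/q2b.png

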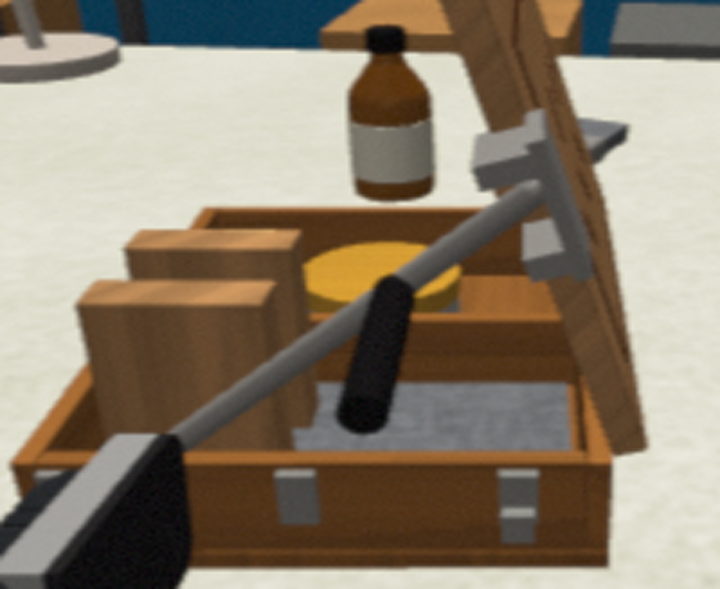

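View pics/q4b.png

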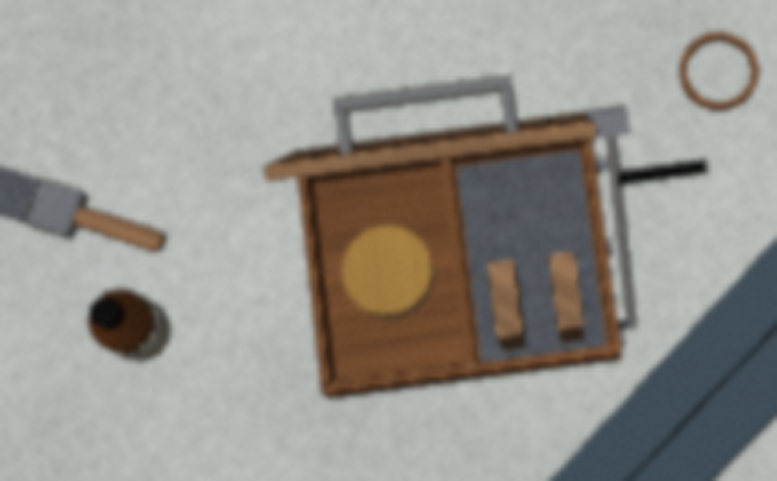

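View pics/q3.png

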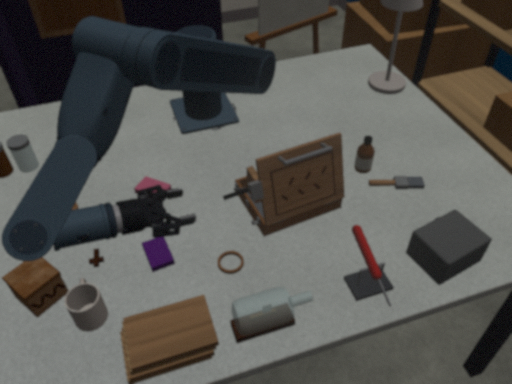

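Both plaques stand upright, the tip is in the slot at (535,195), the tin lies in its bay and the bottle is standing. Handing in.

```bash
python3 - <<'E'
from h import *
arm.move_linear(W(60,-360,230),vel=.2); st(); job.close_job()
E
```

```text
t 118.5 p [ 0.6042 -0.2305  0.2305] F [ 0.4 -0.5 -0.6] w 0.0854
the job is handed in; nothing more can be done
```

I handed the job in at 118.5 s of 210 s. The chest lid is propped on its rod, and both plaques on the table stand upright on the felt in the right bay. The third plaque was absent at the start. The pink and purple look-alikes were left alone.

- **Last checks:** The final pictures show the rod tip between the slot's ribs. Each plaque stands on its 60 x 20 mm edge, within about 1–2 px of where I expected it, with a gap of about 30 mm. The tin is in the left bay and the bottle is standing. The robot was touching nothing.
- **Lid slipped once:** Midway a check showed the lid at about 1.33 rad with the rod tip out of the slot. Most likely the gripper brushed the lid edge while pulling back after setting down the first plaque. I raised the lid, checked the rod angle and lowered the lid again, and a side view then showed the tip in the slot.
- **First plaque tipped:** It was also found leaning on the chest's right wall, cause not known (possibly the announced knock). I moved the second plaque to the table, stood the first one up again, then put the second one back, both farther from the lid. So both were placed for good after the lid was re-propped.

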